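Start the thread of a dust-filter pot's lid and screw it home

TASK

The lid of the dust filter pot has been laid on crooked and its thread has not started. Without lifting it off, turn it backward (anticlockwise from above) until it drops a step and sits level, then screw it forward (clockwise) all the way down and hand-tight, to where it firmly stops. Leave the old cartridge, the spanner and the blue bracket where they are.

Things in the scene. Friction and masses are not known exactly. Their poses are not given: they have to be found in the camera images.
- lid: Loose grey plastic screw lid, 112 mm round, 27 mm high, 0.15 to 0.31 kg, three thread lugs inside; origin on its axis, 15 mm below lid_bar; own z up its axis. Laid crooked it leans 6 degrees; dropped, it is level within 1 degree. It must stay free to sink: clamped in the fingers it cannot drop. Turn it by an even couple on both sides of its bar, about 0.1 N m; a push on one side only may jam it.
- lid_bar (a point): Centre of the grip bar moulded across the lid's flat top: 88 mm long (own x), 16 wide (own y), 20 high; bar top 10 mm above this point, the lid's flat top 10 mm below. Own z is the lid's axis, up. Height above pot_rim: 20 to 22 mm while crooked, 19 to 22 mm dropped and level, 15 mm fully home.
- lid_pip (a point): A small raised pip, 9 x 8 x 4 mm, on the lid's flat top near its edge, 50 mm from the axis along own x of lid_bar: it tells one end of the bar from the other and shows how far the lid has turned.
- pot: Charcoal filter pot, bolted down, 152 mm in diameter on a 196 mm foot, neck 90 mm across with one right-hand thread of 7 mm pitch whose start is hidden; origin at the centre of its foot, hose port to own +x. Turned forward while crooked, the lid cross-threads and jams, leaning, 2 to 3 mm too high; turn it back again.
- pot_rim (a point): Centre of the neck's rim, 130 mm above the work surface, hidden under the lid; own z up. Backward, 25 to 110 degrees bring the drop, good for 90 degrees more. From the drop, about 320 degrees forward (and any overshoot) reach the firm stop, hand-tight at about 0.6 N m; for the last 80 degrees the lid lies on the rim, sinking no more, while the thread's slack is taken up.
- cartridge_mid (a point): Middle of the old filter cartridge, a pleated cream cylinder with black ends, 78 mm in diameter and 95 mm high, standing on the work surface beside the pot; own z along its axis. To be left alone.
- spanner_grip (a point): Grip of a loose steel spanner, 170 mm long, lying on the work surface. To be left alone.
- bracket_mid (a point): Middle of a loose flat blue printed frame, 120 x 80 x 7 mm, lying on the work surface. To be left alone.
There are look-alikes about, which are no part of the job. Of the things like the lid, leave any that is orange, turquoise or yellow; of the rest the larger one is meant.

How it is judged:
On the way:
1. the lid, turned back, has dropped a step and sits level on the start of the thread (angle between lid_bar's own z axis and vertical below 0.035 rad and z of lid_bar in the frame of pot_rim between 0.0175 and 0.0225 m), for 0.2 s.
At the end, for the whole second after the job is handed in: the lid lies level (within 0.02 rad), centred (4 mm) and down on the rim (bar centre at most 15.8 mm above it), turned tight to within about 40 degrees of its firm stop (the pip more than 4 mm to the hose-port side of the pot's axis), and at rest (angle between lid_bar's own z axis and vertical below 0.02 rad and horizontal distance between lid_bar and pot_rim below 0.004 m and z of lid_bar in the frame of pot_rim below 0.0158 m and x of lid_pip in the frame of pot_rim above 0.004 m and angular speed of lid below 0.1 rad/s); the robot touches nothing.
It fails at once if the lid is lifted off the neck (its bar centre more than 36 mm above the rim) (z of lid_bar in the frame of pot_rim above 0.036 m).
It fails at once if the lid is carried or wound clockwise, held level and high on the neck, past the side away from the hose port, without having dropped (x of lid_pip in the frame of pot_rim below -0.025 m and z of lid_bar in the frame of pot_rim above 0.0205 m and angle between lid_bar's own z axis and vertical below 0.06 rad).
It fails at once if the old cartridge is pushed away (30 mm) (distance of cartridge_mid from where it was at the start of the episode above 0.03 m).
It fails at once if the spanner is pushed away (30 mm) (distance of spanner_grip from where it was at the start of the episode above 0.03 m).
It fails at once if the bracket is pushed away (30 mm) (distance of bracket_mid from where it was at the start of the episode above 0.03 m).
It also fails if it takes over 67 s, if anything falls off the work surface, if the arm or the gripper's body presses on something with over 40 N, if the wrist force passes 120 N, or if a joint passes its speed limit or range.

ROBOT

A 6-joint arm with a two-finger parallel gripper is mounted at the origin on the work surface. World frame = base frame: x ahead of the robot, y to its left, z up, the work surface at z = 0. Lengths are in m, angles in rad, forces in N, time in s.
With the tool pointing down it reaches from about 0.275 to 0.725 m from the base axis. Payload 5.6 kg.
Tool frame: the origin (TCP) lies on the centre line of the jaws, within the pads' length; the fingertips stand 11 mm ahead of it and the grasp point (between the pads) lies 8 mm behind it (ctrl.finger_overhang is the distance from the TCP to the fingertips, in m); z points along the fingers, y is the line along which they close (so a half turn about z gives the same grasp; the last joint's range is limited). The gripper opens to 85 mm and grips with 20 to 120 N. Pads are 22 mm wide; open, the fingers measure 114 mm over their backs; the gripper's body (76 mm by 85 mm) begins 54 mm behind the grasp point. The pads swing forward as they close: fully open they stand 13 mm farther back than shut.
Start: joints at [-0.89, 0.255, 0.108, 0, -1.424, -0.285], TCP at [0.212, -0.507, 0.211] pointing down, gripper open.
Joint ranges: [-2.95, 2.95], [-1.21, 1.97], [-1.09, 1.5], [-2.87, 1.71], [-2.94, -0.07], [-3.05, 3.05]. Speed limits (rad/s): [2.57, 2.57, 3.14, 3.14, 3.14, 3.14].

INTERFACE

Orientations are given as a unit quaternion [w, x, y, z].
In Python, from workcell import ctrl gives the robot as it stands. The module is installed in compiled form; this text tells all that it offers.
- The arm moves only by the tool drive_tool, never from a script. Its argument "targets" is a list of rows, each an object with "hand": the gripper's target within -1 to 1 (fully open at 1, half-way at 0, shut at -1); "linear": the shift along the tool's x, y, z in units of 0.03 m (1.0 is 0.03 m), a list of three; "rotation": the turn, a rotation vector about the tool's x, y, z in units of pi rad (1.0 is pi rad), a list of three. A call has 1 to 8 rows; each row shifts and turns the commanded pose from where the row before left it, along the tool's axes as they then stand; what a row does not reach is not made up. A row lasts 1/12 s, in which the tool goes at most 41.7 mm and 7.16 degrees, less where a joint would pass 70% of its speed; a pose out of reach is approached as far as the arm can. A call with a number of a shift or a turn outside -1 to 1 is refused whole. A call with a gripper value outside its range is refused whole. The fingers move at their own pace and stop on an object; "force" is the grip in N (left out, the last holds). Time passes only in rows, so rows that do not move let the fingers close. It gives the time, the measured TCP pose, the force, the opening and the grip force at its end, in the units of the state.
- ctrl.sense(): the state, without advancing time (a new reading comes with each control period).
- ctrl.capture(name): name is "scene" or "top" or "wrist"; returns a dict with "image" (480x640x3 uint8, red, green, blue), "mtx" (3x3 intrinsics, pixels), "pose" (4x4, takes a point from camera to world coordinates). Camera axes: x right, y down, z forward; pixel columns grow to the right and rows downward; lengths in m; the calibration is good to about 2 mm. A picture is of the moment at which its call begins. There is no depth.
- ctrl.sign_off(): hands the job in; it is judged then, once.
The state is a dict: "time_s": time; "qpos": joint angles; "joint_velocities": joint speeds; "effort": joint torques, N m; "eef_pos": TCP position; "ee_rot": TCP orientation; "force": force on the tool from outside, world axes, zero at the start; "wrist_torque": the same for the moment, N m; "width": finger opening in m; "grip_force": force on a finger pad.
Only numpy, scipy, OpenCV 4.12 (cv2) and the standard library are available. Lean on these libraries where they do the work, as an engineer would, in place of code of your own. Each camera call takes 0.05 s, during which the arm holds its last target. There are 200 camera calls.

## Working session

There is one attempt and no reset: what is moved stays moved. The work goes in short steps, Python scripts to look and compute and a tool call to move; the robot and the scene stay as the last step left them, time stands still between calls to the robot, and variables do not carry over. Pictures are saved under pics/ and viewed, at most 10 in all, crops included, and the job is handed in when it is done.

Besides the shell and the picture viewer there is one more tool, called after "Emit:" in YAML: its name, and indented under it one key for each argument. drive_tool: Moves the arm, as the interface text tells. Shifts and turns lie within -1 to 1; 1 stands for 0.03 m of shift or pi rad of turn. Its arguments: {"type":"object","properties":{"targets":{"type":"array","items":{"type":"object","properties":{"hand":{"type":"number"},"linear":{"type":"array","items":{"type":"number"}},"rotation":{"type":"array","items":{"type":"number"}}}}},"force":{"type":"number"}},"required":["targets"]}

```bash
mkdir -p pics; cat > h.py <<'E'
import numpy as np, cv2
from workcell import ctrl
def cap(n,f):
    d=ctrl.capture(n); cv2.imwrite('pics/'+f,cv2.cvtColor(d['image'],cv2.COLOR_RGB2BGR))
    np.savez('pics/'+f+'.npz',**d); return d
def ray(d,u,v,z):
    K=np.array(d['mtx']);T=np.array(d['pose'])
    r=T[:3,:3]@np.linalg.solve(K,[u,v,1.]);c=T[:3,3]
    return c+r*(z-c[2])/r[2]
def proj(d,p):
    K=np.array(d['mtx']);T=np.array(d['pose'])
    q=K@(T[:3,:3].T@(np.array(p)-T[:3,3]));return q[:2]/q[2]
E
python3 - <<'E'
from h import *
for n in('top','scene'):
    d=cap(n,n+'0.png');print(n,d['pose'].round(3).tolist(),d['mtx'].round(1).tolist())
print(ctrl.sense(),ctrl.finger_overhang)
E
```

```text
top [[0.004, -0.996, 0.091, 0.407], [-1.0, -0.005, -0.018, -0.015], [0.019, -0.091, -0.996, 1.346], [0.0, 0.0, 0.0, 1.0]] [[542.5, 0.0, 321.4], [0.0, 542.5, 232.1], [0.0, 0.0, 1.0]]
scene [[0.459, 0.648, -0.607, 1.214], [0.888, -0.349, 0.299, -0.349], [-0.018, -0.677, -0.736, 0.938], [0.0, 0.0, 0.0, 1.0]] [[471.0, 0.0, 319.0], [0.0, 471.0, 240.2], [0.0, 0.0, 1.0]]
{'time_s': 0.1, 'qpos': array([-8.90378414e-01,  2.55705101e-01,  1.07138062e-01, -3.99308848e-04,
       -1.42390131e+00, -2.84613544e-01]), 'joint_velocities': array([ 2.63188109e-03, -7.13943117e-05,  3.97594426e-03,  2.71138709e-03,
        1.10410148e-03, -4.34704813e-04]), 'effort': array([-2.29187404e-03, -3.87604058e+01,  2.38473809e+01,  5.37777096e+00,
       -3.77717632e-03,  6.77640557e-06]), 'eef_pos': array([ 0.21192024, -0.50702213,  0.21038227]), 'ee_rot': array([-2.12984173e-04, -1.96584009e-01,  9.80486609e-01,  8.32198168e-04]), 'force': array([-0.40604213, -0.48824255, -0.08259735]), 'wrist_torque': array([-0.01930042, -0.03866611,  0.03202512]), 'grip_force': 0.0, 'width': 0.0854168777197451} 0.011
```

View pics/top0.png

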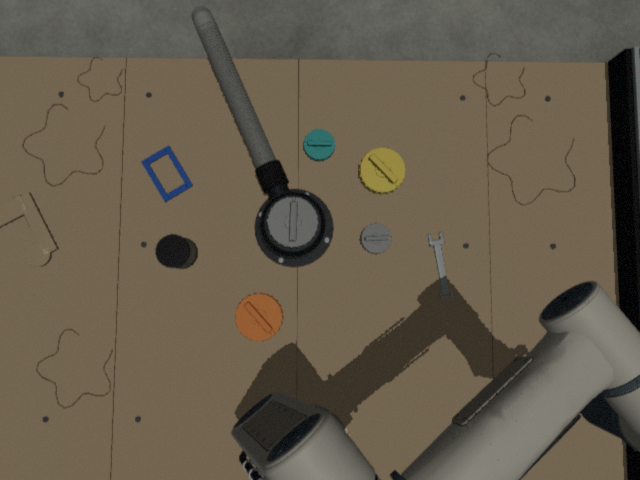

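View pics/scene0.png

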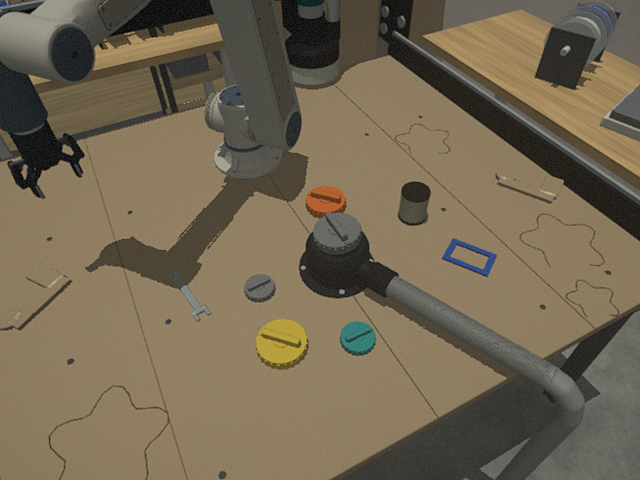

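The things like the lid are grey on the pot at top (293,221), small grey at (376,238), orange at (259,317), turquoise at (319,145) and yellow at (383,170). The larger of the two greys, on the pot, is the one meant. I'll confirm it in an enlarged crop.

```bash
python3 - <<'E'
from h import *
a=cv2.imread('pics/top0.png')[175:275,245:400]
b=cv2.imread('pics/scene0.png')[195:305,240:400]
a=cv2.resize(a,(775,500),interpolation=3)[:, :480]; 
b=cv2.resize(b,None,fx=5,fy=5,interpolation=3)
cv2.imwrite('pics/c1.png',np.vstack([cv2.resize(cv2.imread('pics/top0.png')[180:265,250:400],(520,295),interpolation=3),cv2.resize(b[:, 250:700],(520,300))[:, :]]) if 0 else a)
# combined: top x5 (left, 400 wide), scene x4 (right)
A=cv2.resize(cv2.imread('pics/top0.png')[180:270,250:340],None,fx=4.4,fy=4.4,interpolation=3)
B=cv2.resize(cv2.imread('pics/scene0.png')[200:290,295:385],None,fx=4.4,fy=4.4,interpolation=3)
C=cv2.resize(cv2.imread('pics/top0.png')[215:260,340:410],None,fx=4.4,fy=4.4,interpolation=3)
o=np.zeros((600,800,3),np.uint8);o[:396,:396]=A;o[:396,400:796]=B;o[400:400+C.shape[0],:C.shape[1]]=C
cv2.imwrite('pics/c1.png',np.clip(o.astype(float)*1.8,0,255).astype(np.uint8))
E
```

```text
(no output)
```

View pics/c1.png

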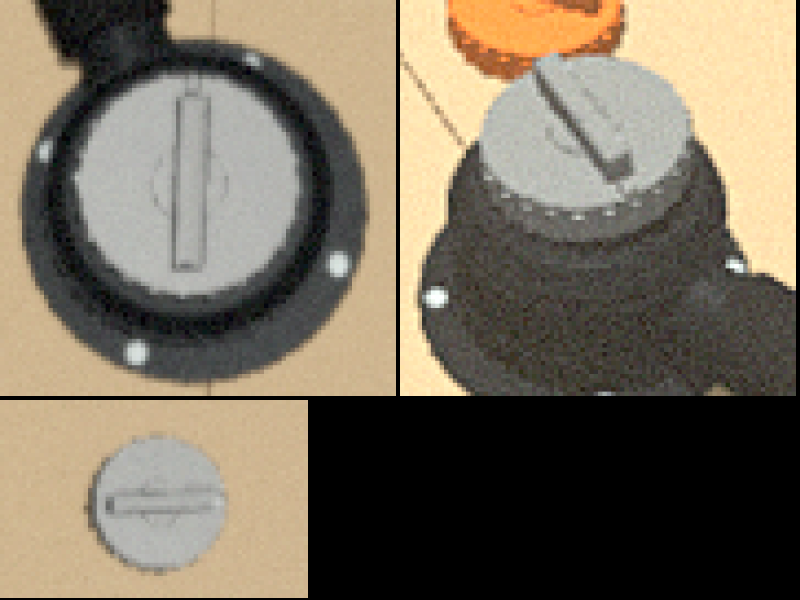

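The top crop shows the big grey lid on the pot. Its bar ends are at top (293.9,201.6) and (292.3,241.4), with the pip at the far (+x) end. The foot bolts centre on (293.9,226.9), and the hose port points to +x with a little +y. The small grey one on the bench is a look-alike.

```bash
cat > loc.py <<'E'
from h import *
from scipy.spatial.transform import Rotation as R
def tool():
    s=ctrl.sense();q=s['ee_rot'];return s,R.from_quat([q[1],q[2],q[3],q[0]])
E
python3 - <<'E'
from loc import *
d=np.load('pics/top0.png.npz')
a=ray(d,293.9,201.6,.161);b=ray(d,292.3,241.4,.161);print(a,b,(a+b)/2,np.linalg.norm(a-b))
bo=[(253,60),(43,148),(137,352),(338,265)]
w=np.array([ray(d,250+u/4.4,180+v/4.4,.01) for u,v in bo]);c=w.mean(0);print('foot',c,np.degrees(np.arctan2(*(w-c)[:,1::-1].T if 0 else ((w-c)[:,1],(w-c)[:,0]))))
e=np.load('pics/scene0.png.npz')
s=[(295+537/4.4,200+65/4.4),(295+618/4.4-400/4.4,200+165/4.4)]
s[0]=(295+137/4.4,200+65/4.4)
p=[ray(e,*x,.161) for x in s];print('scene bar',p)
s,r=tool();t=np.array([c[0],c[1],.21])
print(r.inv().apply(t-s['eef_pos'])/.03)
E
```

```text
[0.58242829 0.02455737 0.161     ] [0.49453393 0.02732936 0.161     ] [0.53848111 0.02594337 0.161     ] 0.0879380589218989
foot [0.54201327 0.02919879 0.01      ] [ -21.8545694    69.13932242  159.66246321 -111.9734814 ]
scene bar [array([0.50892407, 0.01942213, 0.161     ]), array([0.59317078, 0.02162151, 0.161     ])]
[-17.04303885  12.25084313   0.03221891]
```

Emit:
drive_tool:
  targets:
    - {"hand": 0.2,"linear": [-1,0.72,0],"rotation": [0,0,0]}
    - {"hand": 0.2,"linear": [-1,0.72,0],"rotation": [0,0,0]}
    - {"hand": 0.2,"linear": [-1,0.72,0],"rotation": [0,0,0]}
    - {"hand": 0.2,"linear": [-1,0.72,0],"rotation": [0,0,0]}
    - {"hand": 0.2,"linear": [-1,0.72,0],"rotation": [0,0,0]}
    - {"hand": 0.2,"linear": [-1,0.72,0],"rotation": [0,0,0]}
    - {"hand": 0.2,"linear": [-1,0.72,0],"rotation": [0,0,0]}
    - {"hand": 0.2,"linear": [-1,0.72,0],"rotation": [0,0,0]}

```text
time_s: 0.77
eef_pos: [0.3672, -0.2537, 0.211]
ee_rot: [-0.0, -0.197, 0.98, 0.0]
force: [0.9, -0.4, -0.5]
width: 0.0513
grip_force: 0.0
```

Emit:
drive_tool:
  targets:
    - {"hand": -0.1,"linear": [-1,0.72,0],"rotation": [0,0,0]}
    - {"hand": -0.1,"linear": [-1,0.72,0],"rotation": [0,0,0]}
    - {"hand": -0.1,"linear": [-1,0.72,0],"rotation": [0,0,0]}
    - {"hand": -0.1,"linear": [-1,0.72,0],"rotation": [0,0,0]}
    - {"hand": -0.1,"linear": [-1,0.72,0],"rotation": [0,0,0]}
    - {"hand": -0.1,"linear": [-1,0.72,0],"rotation": [0,0,0]}
    - {"hand": -0.1,"linear": [-1,0.72,0],"rotation": [0,0,0]}
    - {"hand": -0.1,"linear": [0,0,0],"rotation": [0,0,0]}

```text
time_s: 1.43
eef_pos: [0.5044, -0.0305, 0.2097]
ee_rot: [-0.001, -0.199, 0.98, 0.001]
force: [-0.8, -0.0, 0.1]
width: 0.0385
grip_force: 0.0
```

Emit:
drive_tool:
  targets:
    - {"hand": -0.1,"linear": [0,0,0],"rotation": [0,0,-0.039]}
    - {"hand": -0.1,"linear": [0,0,0],"rotation": [0,0,-0.039]}
    - {"hand": -0.1,"linear": [0,0,0],"rotation": [0,0,-0.039]}
    - {"hand": -0.1,"linear": [0,0,0],"rotation": [0,0,-0.039]}
    - {"hand": -0.1,"linear": [0,0,0],"rotation": [0,0,-0.039]}
    - {"hand": -0.1,"linear": [0,0,0],"rotation": [0,0,-0.039]}
    - {"hand": -0.1,"linear": [0,0,0],"rotation": [0,0,-0.039]}
    - {"hand": -0.1,"linear": [0,0,0],"rotation": [0,0,-0.039]}

```text
time_s: 2.1
eef_pos: [0.502, -0.035, 0.2107]
ee_rot: [-0.0, -0.637, 0.771, 0.0]
force: [-0.5, 0.2, 0.7]
width: 0.0384
grip_force: 0.0
```

Emit:
drive_tool:
  targets:
    - {"hand": -0.1,"linear": [0,0,0],"rotation": [0,0,-0.039]}
    - {"hand": -0.1,"linear": [0,0,0],"rotation": [0,0,-0.039]}
    - {"hand": -0.1,"linear": [0,0,0],"rotation": [0,0,-0.039]}
    - {"hand": -0.1,"linear": [0,0,0],"rotation": [0,0,-0.039]}
    - {"hand": -0.1,"linear": [0,0,0],"rotation": [0,0,-0.039]}
    - {"hand": -0.1,"linear": [0,0,0],"rotation": [0,0,-0.039]}
    - {"hand": -0.1,"linear": [0,0,0],"rotation": [0,0,-0.039]}
    - {"hand": -0.1,"linear": [0,0,0],"rotation": [0,0,0]}

```text
time_s: 2.77
eef_pos: [0.5021, -0.0351, 0.2108]
ee_rot: [0.0, 0.9, -0.437, -0.0]
force: [0.0, -0.6, 0.1]
width: 0.0387
grip_force: 0.0
```

```bash
python3 - <<'E'
from loc import *
d=cap('wrist','w1.png')
s,r=tool();print(s['qpos'],s['eef_pos'],r.as_matrix().round(3),s['width'])
E
```

```text
[ 2.41966411e-01  1.63161594e-01 -9.73178291e-03 -1.99430399e-04
 -1.39879123e+00  4.18540886e-01] [ 0.50208395 -0.03504022  0.21080328] [[ 0.613 -0.79  -0.001]
 [-0.79  -0.613 -0.   ]
 [-0.001  0.001 -1.   ]] 0.03855916417672273
```

View pics/w1.png

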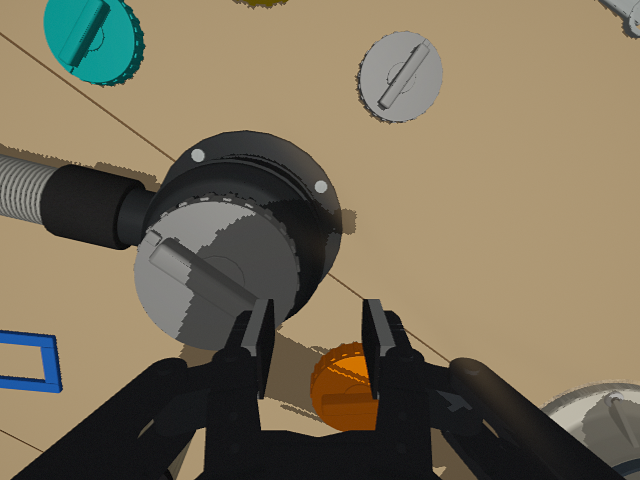

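The wrist view shows the lid at (217,275). Its pip is at (152,238) and its bar runs from about (160,247) to (260,305). I'll check my position estimate against it while finishing the rotation.

Emit:
drive_tool:
  targets:
    - {"hand": -0.1,"linear": [0,0,0],"rotation": [0,0,-0.0395]}
    - {"hand": -0.1,"linear": [0,0,0],"rotation": [0,0,-0.0395]}
    - {"hand": -0.1,"linear": [0,0,0],"rotation": [0,0,-0.0395]}
    - {"hand": -0.1,"linear": [0,0,0],"rotation": [0,0,-0.0395]}
    - {"hand": -0.1,"linear": [0,0,0],"rotation": [0,0,-0.0395]}
    - {"hand": -0.1,"linear": [0,0,0],"rotation": [0,0,-0.0395]}
    - {"hand": -0.1,"linear": [0,0,0],"rotation": [0,0,-0.0395]}
    - {"hand": -0.1,"linear": [0,0,0],"rotation": [0,0,0]}

```text
time_s: 3.48
eef_pos: [0.5022, -0.035, 0.211]
ee_rot: [-0.0, 1.0, -0.019, -0.0]
force: [-0.3, -0.5, 0.3]
width: 0.0386
grip_force: 0.0
```

```bash
python3 - <<'E'
from loc import *
s,r=tool();print(s['qpos'],s['eef_pos'],r.as_matrix().round(3))
d=cap('wrist','w2.png')
im=cv2.imread('pics/w2.png')
P=[(.5825,.0246,.161),(.4945,.0273,.161),(.5385,.026,.161)]
P+=[(.541+.056*np.cos(t),.028+.056*np.sin(t),.141) for t in np.arange(0,6.2,.3)]
q=[proj(d,p) for p in P];print(np.round(q[:3]))
for u,v in q: cv2.circle(im,(int(u),int(v)),1,(0,0,255),-1)
cv2.imwrite('pics/w2a.png',im)
for f in ('w1','scene0'):
    e=np.load('pics/'+f+'.png.npz');print(f,[proj(e,p).round() for p in P[:3]])
E
```

```text
[ 2.41972131e-01  1.63014244e-01 -9.47547439e-03 -1.61634181e-04
 -1.39871290e+00  1.29008505e+00] [ 0.50222089 -0.03501826  0.21098074] [[ 0.999 -0.039 -0.   ]
 [-0.039 -0.999  0.   ]
 [-0.    -0.    -1.   ]]
[[206. 128.]
 [220. 273.]
 [213. 205.]]
w1 [array([158., 254.]), array([270., 332.]), array([216., 295.])]
scene0 [array([343., 234.]), array([326., 210.]), array([335., 222.])]
```

View pics/w2a.png

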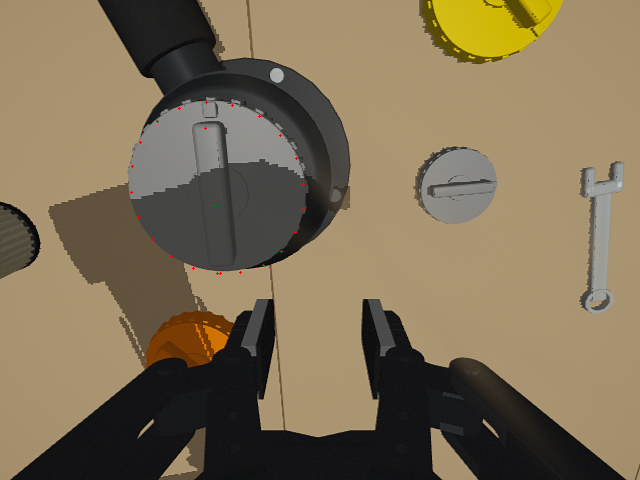

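Both estimates agree to 1–2 mm: the projected bar and lid circle overlay the picture, and the bar's top runs from (208,125) to (220,262). I'll move over the bar and descend with the jaws straddling it.

Emit:
drive_tool:
  targets:
    - {"hand": -0.1,"linear": [0.61,-1,0],"rotation": [0,0,0]}
    - {"hand": -0.1,"linear": [0.6,-1,0],"rotation": [0,0,0]}
    - {"hand": -0.1,"linear": [0,-0.12,0.3],"rotation": [0,0,0]}
    - {"hand": -0.1,"linear": [0,0,0.5],"rotation": [0,0,0]}
    - {"hand": -0.1,"linear": [0,0,0.4],"rotation": [0,0,0]}
    - {"hand": -0.1,"linear": [0,0,0],"rotation": [0,0,0]}
    - {"hand": -0.1,"linear": [0,0,0],"rotation": [0,0,0]}

```text
time_s: 4.12
eef_pos: [0.5408, 0.0269, 0.1748]
ee_rot: [0.0, 1.0, -0.022, -0.001]
force: [-0.4, -0.7, 1.2]
width: 0.0386
grip_force: 0.0
```

```bash
python3 - <<'E'
from loc import *
s,r=tool();print(s['qpos'],s['eef_pos'],s['force'])
A=cv2.imread;a=cap('wrist','w3.png');b=cap('scene','s3.png')
B=cv2.resize(A('pics/s3.png')[170:290,270:410],None,fx=3.3,fy=3.3,interpolation=3)
o=np.zeros((600,800,3),np.uint8);o[:B.shape[0],:B.shape[1]]=B
W=A('pics/w3.png')[130:430,150:480];o[:300,465:795]=W
cv2.imwrite('pics/m3.png',np.clip(o*1.5,0,255).astype(np.uint8))
E
```

```text
[ 3.39021386e-01  2.52825425e-01  1.26479881e-02  2.42655792e-04
 -1.33219404e+00  1.18856372e+00] [0.54078997 0.02688779 0.17484329] [-0.42825216 -0.68487852  1.22998493]
```

View pics/m3.png

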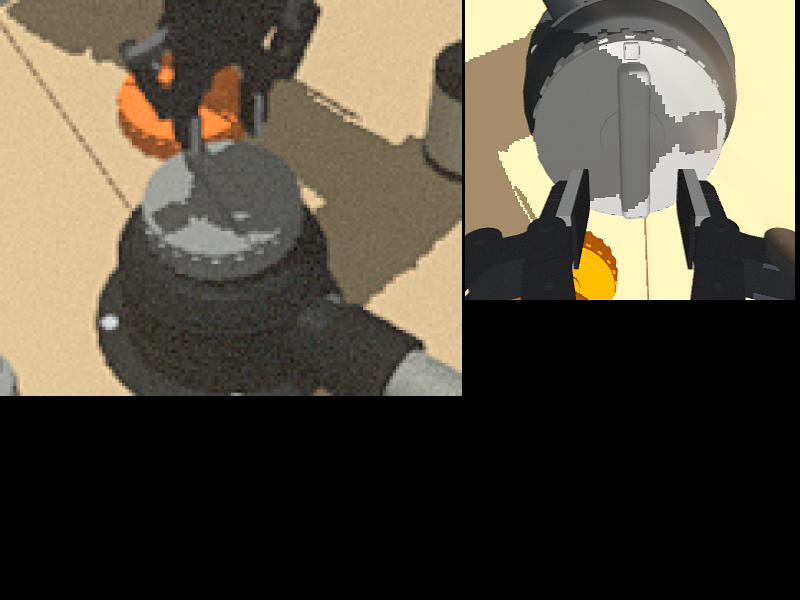

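The bar is centred between the jaws, with its axis at crop column 634 and the jaw middle at 633. I'll go down and close loosely.

Emit:
drive_tool:
  targets:
    - {"hand": -0.1,"linear": [0,0,0.25],"rotation": [0,0,0]}
    - {"hand": -0.1,"linear": [0,0,0.25],"rotation": [0,0,0]}
    - {"hand": -0.3,"linear": [0,0,0],"rotation": [0,0,0]}
    - {"hand": -0.5,"linear": [0,0,0],"rotation": [0,0,0]}
    - {"hand": -0.53,"linear": [0,0,0],"rotation": [0,0,0]}
    - {"hand": -0.53,"linear": [0,0,0],"rotation": [0,0,0]}
  force: 60

```text
time_s: 4.72
eef_pos: [0.5413, 0.0271, 0.1605]
ee_rot: [-0.0, 1.0, -0.02, 0.0]
force: [-0.4, 0.3, -0.0]
width: 0.0203
grip_force: 0.0
```

Emit:
drive_tool:
  targets:
    - {"hand": -0.53,"linear": [0,0,0],"rotation": [0,0,-0.025]}
    - {"hand": -0.53,"linear": [0,0,0],"rotation": [0,0,-0.025]}
    - {"hand": -0.53,"linear": [0,0,0],"rotation": [0,0,-0.025]}
    - {"hand": -0.53,"linear": [0,0,0],"rotation": [0,0,-0.025]}
    - {"hand": -0.53,"linear": [0,0,0],"rotation": [0,0,-0.025]}
    - {"hand": -0.53,"linear": [0,0,0],"rotation": [0,0,-0.025]}
    - {"hand": -0.53,"linear": [0,0,0],"rotation": [0,0,0.02]}
    - {"hand": -0.53,"linear": [0,0,0],"rotation": [0,0,0]}

```text
time_s: 5.38
eef_pos: [0.5413, 0.0271, 0.1605]
ee_rot: [0.0, 0.983, 0.182, 0.0]
force: [-0.7, -0.4, -0.5]
width: 0.0202
grip_force: 0.0
```

```bash
cat > look.py <<'E'
import sys
from loc import *
n=sys.argv[1]
s,r=tool();print('t',s['time_s'],'q6',np.degrees(s['qpos'][5]).round(1),'yaw',np.degrees(np.arctan2(r.as_matrix()[1,0],r.as_matrix()[0,0])).round(1),s['eef_pos'].round(4),s['force'].round(1),s['wrist_torque'].round(3),s['width'])
a=cap('scene','s%s.png'%n);b=cap('wrist','w%s.png'%n)
A=cv2.imread
B=cv2.resize(A('pics/s%s.png'%n)[195:270,300:380],None,fx=5,fy=5,interpolation=3)
W=A('pics/w%s.png'%n)[80:430,130:520]
o=np.zeros((600,800,3),np.uint8);o[:375,:400]=B;o[:350,405:795]=W
C=cv2.resize(A('pics/s0.png' if 0 else 'pics/s3.png')[195:270,300:380],(240,225),interpolation=3);o[375:,:240]=C
cv2.imwrite('pics/m%s.png'%n,np.clip(o*1.6,0,255).astype(np.uint8))
E
python3 look.py 4
```

```text
t 5.3833 q6 91.6 yaw 21.0 [0.5413 0.0271 0.1605] [-0.7 -0.4 -0.5] [ 0.047 -0.014  0.004] 0.020168697297161784
```

View pics/m4.png

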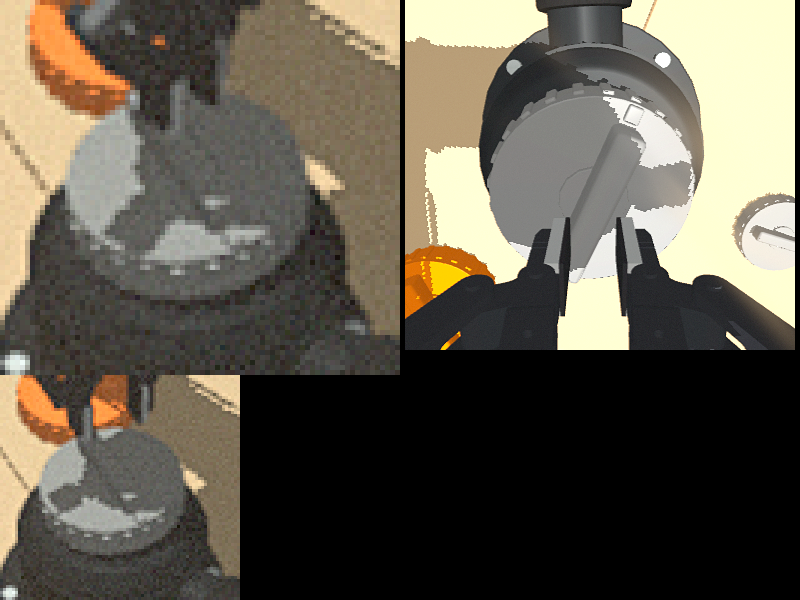

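The tool turned 23° but the bar (wrist crop, (628,135) to (575,280)) didn't follow, so the jaws may still be above it. I'll check where the fingertips should project.

```bash
python3 - <<'E'
from loc import *
s,r=tool()
for f,e in (('w4',s['eef_pos']),):
  d=np.load('pics/%s.png.npz'%f)
  for dz in (-.019,0,.011):
    for y in (-.01,0,.01):
      print(dz,y,(proj(d,e+r.apply([0,y,dz]))-[130,80]+[405,0]).round())
  print('barcentre top',(proj(d,[.541,.028,.161])-[130,80]+[405,0]).round(), 'pose',d['pose'].round(3).tolist())
  # bar ends with assumed yaw
  print((proj(d,[.585,.026,.161])-[130,80]+[405,0]).round(),(proj(d,[.497,.029,.161])-[130,80]+[405,0]).round())
E
```

```text
-0.019 -0.01 [570. 234.]
-0.019 0 [592. 234.]
-0.019 0.01 [615. 234.]
0 -0.01 [572. 214.]
0 0 [592. 214.]
0 0.01 [612. 214.]
0.011 -0.01 [573. 205.]
0.011 0 [592. 205.]
0.011 0.01 [611. 205.]
barcentre top [591. 215.] pose [[0.361, -0.884, -0.297, 0.618], [-0.933, -0.342, -0.115, 0.057], [-0.0, 0.318, -0.948, 0.324], [0.0, 0.0, 0.0, 1.0]]
[629. 136.] [559. 284.]
```

The fingertips show at row 218 in the crop, higher than predicted, so they are above the bar top. I'll turn back to line up with the bar, then feel my way down.

Emit:
drive_tool:
  targets:
    - {"hand": -0.45,"linear": [0,0,0],"rotation": [0,0,0.037]}
    - {"hand": -0.45,"linear": [0,0,0],"rotation": [0,0,0.037]}
    - {"hand": -0.45,"linear": [0,0,0],"rotation": [0,0,0.037]}
    - {"hand": -0.45,"linear": [0,0,0],"rotation": [0,0,0]}
    - {"hand": -0.45,"linear": [0,0,0.1],"rotation": [0,0,0]}
    - {"hand": -0.45,"linear": [0,0,0.1],"rotation": [0,0,0]}
    - {"hand": -0.45,"linear": [0,0,0],"rotation": [0,0,0]}

```text
time_s: 6.07
eef_pos: [0.5406, 0.0271, 0.1533]
ee_rot: [0.0, 1.0, 0.011, -0.001]
force: [-0.5, -0.3, -0.1]
width: 0.0236
grip_force: 0.0
```

Emit:
drive_tool:
  targets:
    - {"hand": -0.45,"linear": [0,0,0.1],"rotation": [0,0,0]}
    - {"hand": -0.45,"linear": [0,0,0],"rotation": [0,0,0]}

```text
time_s: 6.23
eef_pos: [0.5408, 0.0271, 0.1505]
ee_rot: [0.0, 1.0, 0.011, -0.0]
force: [-0.4, -0.5, -0.6]
width: 0.0237
grip_force: 0.0
```

```bash
python3 look.py 5
```

```text
t 6.2333 q6 71.8 yaw 1.2 [0.5408 0.0271 0.1505] [-0.4 -0.5 -0.6] [-0.013  0.026  0.01 ] 0.023659662605186687
```

View pics/m5.png

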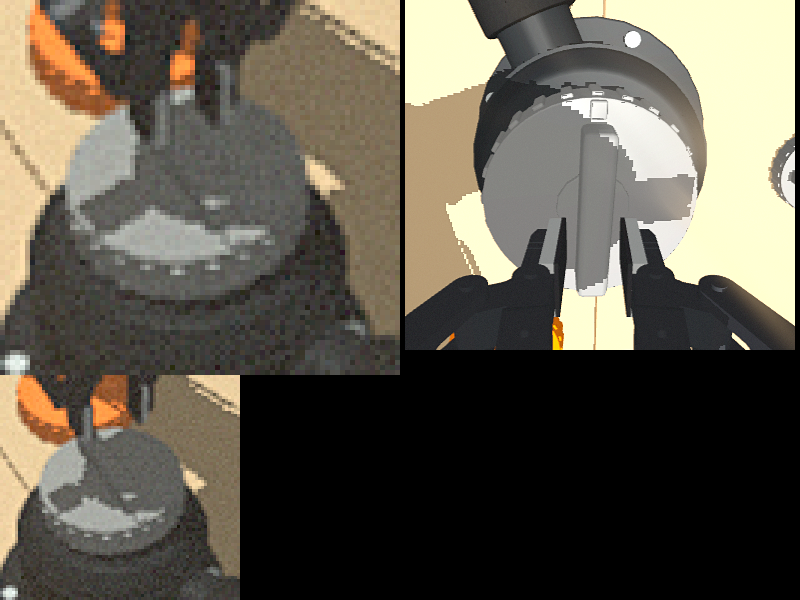

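The jaws straddle the bar (crop columns 560 and 625, bar at 583–615). There is no contact yet, so I'll keep feeling downward.

Emit:
drive_tool:
  targets:
    - {"hand": -0.45,"linear": [0,0,0.07],"rotation": [0,0,0]}
    - {"hand": -0.45,"linear": [0,0,0],"rotation": [0,0,0]}

```text
time_s: 6.5
eef_pos: [0.541, 0.0271, 0.1488]
ee_rot: [-0.0, 1.0, 0.01, -0.0]
force: [0.0, -1.1, -0.4]
width: 0.0235
grip_force: 0.0
```

Emit:
drive_tool:
  targets:
    - {"hand": -0.45,"linear": [0,0,0.07],"rotation": [0,0,0]}
    - {"hand": -0.45,"linear": [0,0,0],"rotation": [0,0,0]}

```text
time_s: 6.67
eef_pos: [0.5409, 0.0271, 0.1466]
ee_rot: [-0.0, 1.0, 0.01, -0.0]
force: [-0.8, -0.6, 0.2]
width: 0.0234
grip_force: 0.0
```

Emit:
drive_tool:
  targets:
    - {"hand": -0.45,"linear": [0,0,0.07],"rotation": [0,0,0]}
    - {"hand": -0.45,"linear": [0,0,0],"rotation": [0,0,0]}

```text
time_s: 6.83
eef_pos: [0.5409, 0.0271, 0.1445]
ee_rot: [0.0, 1.0, 0.01, -0.0]
force: [0.5, -0.0, 0.2]
width: 0.0237
grip_force: 0.0
```

Emit:
drive_tool:
  targets:
    - {"hand": -0.45,"linear": [0,0,0.07],"rotation": [0,0,0]}
    - {"hand": -0.45,"linear": [0,0,0],"rotation": [0,0,0]}

```text
time_s: 7.0
eef_pos: [0.5409, 0.0271, 0.1424]
ee_rot: [-0.0, 1.0, 0.01, -0.0]
force: [0.0, 0.1, -0.3]
width: 0.0235
grip_force: 0.0
```

Emit:
drive_tool:
  targets:
    - {"hand": -0.53,"linear": [0,0,0],"rotation": [0,0,-0.02]}
    - {"hand": -0.53,"linear": [0,0,0],"rotation": [0,0,-0.02]}
    - {"hand": -0.53,"linear": [0,0,0],"rotation": [0,0,-0.02]}
    - {"hand": -0.53,"linear": [0,0,0],"rotation": [0,0,-0.02]}
    - {"hand": -0.53,"linear": [0,0,0],"rotation": [0,0,-0.02]}

```text
time_s: 7.42
eef_pos: [0.5411, 0.0271, 0.1428]
ee_rot: [-0.0, 0.986, 0.168, 0.0]
force: [-0.1, -0.8, -0.4]
width: 0.02
grip_force: 0.0
```

```bash
python3 look.py 6; python3 - <<'E'
from loc import *
s,r=tool()
print({k:np.round(s[k],3) for k in('force','wrist_torque','effort')})
E
```

```text
t 7.4167 q6 89.9 yaw 19.3 [0.5411 0.0271 0.1428] [-0.1 -0.8 -0.4] [ 0.007  0.044 -0.004] 0.019952276830542612
{'force': array([-0.329,  0.063, -0.863]), 'wrist_torque': array([ 0.   ,  0.005, -0.016]), 'effort': array([ 4.0000e-03, -3.8506e+01,  2.2862e+01,  5.1560e+00, -1.0000e-03,
        7.8800e-01])}
```

View pics/m6.png

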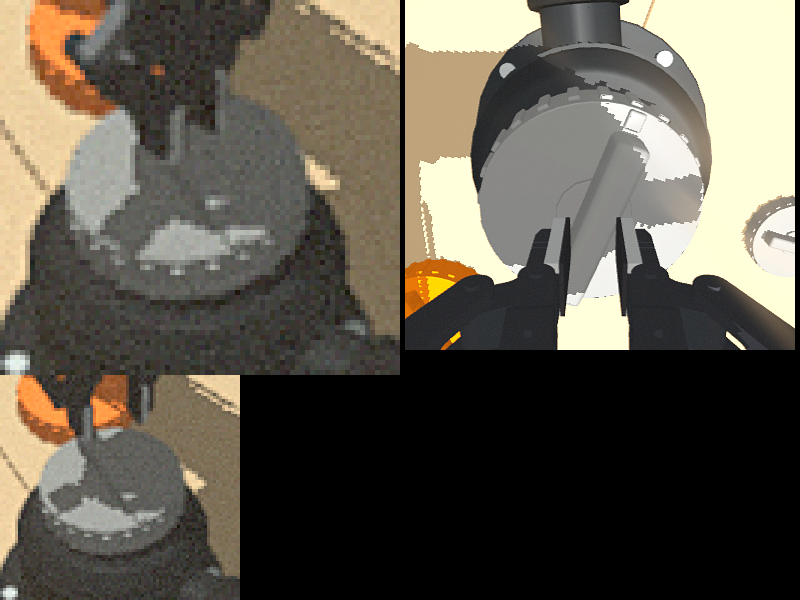

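The jaws slid over the bar again, so it must stand lower than I assumed. I'll triangulate its ends from all the pictures.

```bash
python3 - <<'E'
from loc import *
from scipy.optimize import least_squares
def tri(o):
    D=[(np.load('pics/%s.png.npz'%f),u) for f,u in o]
    f=lambda p:np.concatenate([proj(d,p)-u for d,u in D])
    s=least_squares(f,[.54,.03,.15]);return s.x.round(4),s.fun.round(1)
print(tri([('top0',(293.9,201.6)),('w2',(207.5,125)),('w5',(325,208)),('scene0',(344.5,236.4))]))
print(tri([('top0',(292.3,241.4)),('w2',(220,262)),('w5',(322,373)),('scene0',(328,214.1))]))
print(tri([('w2',(207.5,125)),('w5',(325,208)),('w3',(318,198))]),tri([('w2',(220,262)),('w5',(322,373)),('w3',(319,343))]))
s,r=tool();d=np.load('pics/s6.png.npz')
for dz in(-.019,0,.011):print(proj(d,s['eef_pos']+r.apply([0,0,dz])),(proj(d,s['eef_pos']+r.apply([0,0,dz]))-[300,195])*5)
E
```

```text
(array([0.585 , 0.025 , 0.1532]), array([-0.1, -0.6,  0.9, -1.4, -0.9,  1.2, -0.5,  0.6]))
(array([0.5021, 0.0251, 0.1613]), array([ 1.1, -3.5,  2.3,  0. , -2.2,  0.2, -1.1, -2. ]))
(array([0.585 , 0.0249, 0.1532]), array([ 1.1, -1.4, -0.7,  1.2, -0.3, -0.1])) (array([0.5035, 0.0258, 0.1627]), array([ 0.4, -1.2, -3.4, -0.3,  3.5,  1.2]))
[335.56854295 221.97926833] [177.84271476 134.89634166]
[335.50381723 227.68492651] [177.51908614 163.42463254]
[335.46708695 230.92274918] [177.33543475 179.61374588]
```

```bash
python3 - <<'E'
from loc import *
for f,a,b in(('w2',(207.5,125),(220,262)),('w4',(353,208),(301,358)),('w5',(325,208),(322,373)),('w6',(354,220),(302,380))):
    d=np.load('pics/%s.png.npz'%f);p=ray(d,*a,.153);q=ray(d,*b,.161);v=p-q
    print(f,p,q,np.degrees(np.arctan2(v[1],v[0])),np.hypot(*v[:2]))
    if f!='w2':
        e=cv2.imread('pics/%s.png'%f)
        M=d['pose'];print(M.round(3)[:3,3])
E
python3 - <<'E'
import sys;sys.path.insert(0,'.')
import os;os.chdir('.')
from loc import *
A=cv2.imread
o=np.zeros((600,800,3),np.uint8)
a=cv2.resize(A('pics/s6.png')[195:255,300:370],(467,400),interpolation=3)
b=A('pics/w6.png')[120:420,200:450]
o[:400,:467]=a;o[:396,470:800]=cv2.resize(b,(330,396))
cv2.imwrite('pics/m7.png',np.clip(o*2.2,0,255).astype(np.uint8))
E
```

```text
w2 [0.58426889 0.0256935  0.153     ] [0.50207184 0.02664085 0.161     ] -0.6603244760972593 0.0822025022582578
w4 [0.58690013 0.02641128 0.153     ] [0.50360151 0.02184183 0.161     ] 3.1398843618312964 0.08342385436738795
[0.618 0.057 0.324]
w5 [0.58554885 0.02462132 0.153     ] [0.50200869 0.02398243 0.161     ] 0.4381707428385237 0.08354260025732062
[0.623 0.029 0.314]
w6 [0.58518462 0.025781   0.153     ] [0.50408095 0.02180821 0.161     ] 2.804340793520261 0.08120091193941749
[0.619 0.054 0.306]
```

```bash
python3 - <<'E'
from loc import *
from scipy.optimize import least_squares
s,r=tool();print(s['eef_pos'])
d=np.load('pics/w6.png.npz');print(d['mtx'])
f=lambda p:np.r_[proj(d,s['eef_pos']+r.apply([p[0],-p[2],p[1]]))-[293,298],proj(d,s['eef_pos']+r.apply([p[0],p[2],p[1]]))-[342,298]]
for w in(.01,.011,.012):
    g=lambda p:f([p[0],p[1],w]);q=least_squares(g,[0,0]);print(w,q.x,q.fun.round(1))
E
```

```text
[0.5411396  0.02710062 0.14278721]
[[363.77118905   0.         317.70290869]
 [  0.         363.77118905 242.52258688]
 [  0.           0.           1.        ]]
0.01 [ 0.0135095  -0.03012096] [-0.  -0.1 -0.   0.1]
0.011 [ 0.00663395 -0.01677823] [-0.1 -0.1 -0.1  0.1]
0.012 [-0.00024235 -0.00343404] [-0.1 -0.1 -0.1  0.1]
```

View pics/m7.png

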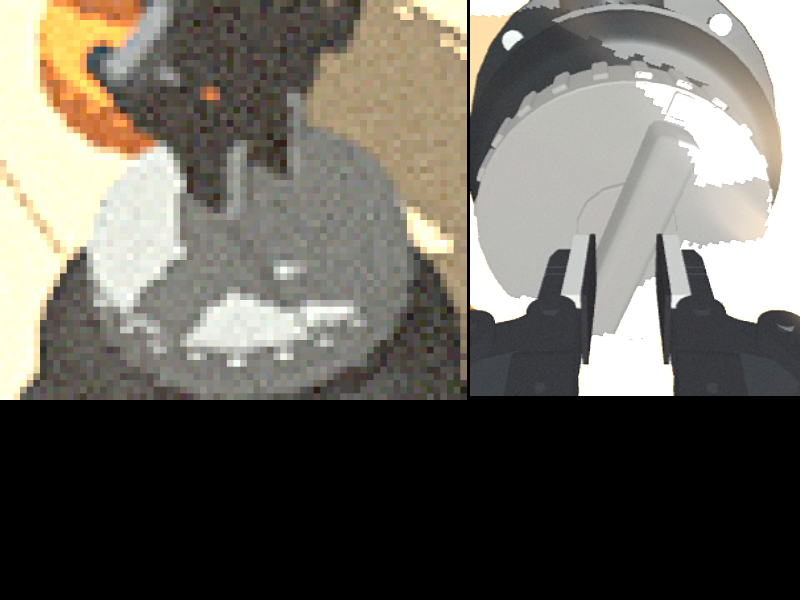

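The wrist view gives fingertips 15–25 mm farther back than nominal. They are still above the bar top, which fits with feeling no contact. I'll align again and go on down under force watch.

Emit:
drive_tool:
  targets:
    - {"hand": -0.35,"linear": [0,0,0],"rotation": [0,0,0.033]}
    - {"hand": -0.35,"linear": [0,0,0],"rotation": [0,0,0.033]}
    - {"hand": -0.35,"linear": [0,0,0],"rotation": [0,0,0.034]}
    - {"hand": -0.35,"linear": [0,0,0.1],"rotation": [0,0,0]}
    - {"hand": -0.35,"linear": [0,0,0],"rotation": [0,0,0]}

```text
time_s: 7.93
eef_pos: [0.5408, 0.0271, 0.1392]
ee_rot: [-0.0, 1.0, 0.011, -0.0]
force: [0.3, -0.4, 0.7]
width: 0.0276
grip_force: 0.0
```

Emit:
drive_tool:
  targets:
    - {"hand": -0.35,"linear": [0,0,0.1],"rotation": [0,0,0]}
    - {"hand": -0.35,"linear": [0,0,0],"rotation": [0,0,0]}

```text
time_s: 8.1
eef_pos: [0.5408, 0.0271, 0.1361]
ee_rot: [0.0, 1.0, 0.011, -0.001]
force: [0.6, 0.2, -0.3]
width: 0.0276
grip_force: 0.0
```

Emit:
drive_tool:
  targets:
    - {"hand": -0.35,"linear": [0,0,0.1],"rotation": [0,0,0]}
    - {"hand": -0.35,"linear": [0,0,0],"rotation": [0,0,0]}

```text
time_s: 8.27
eef_pos: [0.5408, 0.0271, 0.1331]
ee_rot: [0.0, 1.0, 0.01, -0.0]
force: [0.4, -0.4, 0.2]
width: 0.0282
grip_force: 0.0
```

```bash
python3 - <<'E'
from loc import *
d=np.load('pics/s6.png.npz')
p=np.array([.5411,.0271,.1428]);y=np.radians(19.3);R0=np.array([[np.cos(y),np.sin(y),0],[np.sin(y),-np.cos(y),0],[0,0,-1]])
for dz in(-.03,-.02,-.01,0,.011): print(dz,proj(d,p+R0@[.011,.012,dz]).round(1),proj(d,p+R0@[.011,-.012,dz]).round(1))
print('obs 335.3,227.2  344.2,221.2')
E
```

```text
-0.03 [335.7 223.6] [342.6 218.1]
-0.02 [335.6 226.7] [342.6 221.2]
-0.01 [335.6 229.7] [342.5 224.2]
0 [335.6 232.7] [342.4 227.2]
0.011 [335.5 235.9] [342.3 230.5]
obs 335.3,227.2  344.2,221.2
```

The scene view agrees that the tips stand 20 mm behind the reported TCP. For tips at z ≈ 0.146 the TCP has to be at 0.126.

Emit:
drive_tool:
  targets:
    - {"hand": -0.35,"linear": [0,0,0.1],"rotation": [0,0,0]}
    - {"hand": -0.35,"linear": [0,0,0],"rotation": [0,0,0]}

```text
time_s: 8.43
eef_pos: [0.5408, 0.0271, 0.1302]
ee_rot: [0.0, 1.0, 0.01, -0.0]
force: [0.3, 0.0, -0.3]
width: 0.0275
grip_force: 0.0
```

Emit:
drive_tool:
  targets:
    - {"hand": -0.35,"linear": [0,0,0.07],"rotation": [0,0,0]}
    - {"hand": -0.35,"linear": [0,0,0],"rotation": [0,0,0]}

```text
time_s: 8.6
eef_pos: [0.541, 0.0271, 0.1283]
ee_rot: [0.0, 1.0, 0.01, -0.0]
force: [-0.2, -0.7, -0.1]
width: 0.028
grip_force: 0.0
```

Emit:
drive_tool:
  targets:
    - {"hand": -0.35,"linear": [0,0,0.07],"rotation": [0,0,0]}
    - {"hand": -0.53,"linear": [0,0,0],"rotation": [0,0,0]}
    - {"hand": -0.53,"linear": [0,0,0],"rotation": [0,0,0]}

```text
time_s: 8.85
eef_pos: [0.5411, 0.0271, 0.1265]
ee_rot: [0.0, 1.0, 0.01, -0.0]
force: [0.4, 0.2, 0.1]
width: 0.0202
grip_force: 0.1
```

Emit:
drive_tool:
  targets:
    - {"hand": -0.53,"linear": [0,0,0],"rotation": [0,0,-0.02]}
    - {"hand": -0.53,"linear": [0,0,0],"rotation": [0,0,-0.02]}
    - {"hand": -0.53,"linear": [0,0,0],"rotation": [0,0,-0.02]}
    - {"hand": -0.53,"linear": [0,0,0],"rotation": [0,0,-0.02]}

```text
time_s: 9.18
eef_pos: [0.5408, 0.0263, 0.1267]
ee_rot: [0.001, 0.991, 0.137, -0.0]
force: [-0.9, -2.4, 1.7]
width: 0.0198
grip_force: 5.6
```

```bash
python3 look.py 8
```

```text
t 9.1833 q6 86.3 yaw 15.7 [0.5408 0.0263 0.1267] [-0.9 -2.4  1.7] [-0.907  0.334 -0.188] 0.019757275209595904
```

It's engaged now: there is torque about z and a small side push. I'll shift 1 mm to even the couple, then go on backward, easing off at intervals so the lid can drop.

Emit:
drive_tool:
  targets:
    - {"hand": -0.53,"linear": [0,0.04,0],"rotation": [0,0,0.03]}
    - {"hand": -0.53,"linear": [0,0,0],"rotation": [0,0,-0.03]}
    - {"hand": -0.53,"linear": [0,0,0],"rotation": [0,0,-0.03]}
    - {"hand": -0.53,"linear": [0,0,0],"rotation": [0,0,-0.03]}
    - {"hand": -0.53,"linear": [0,0,0],"rotation": [0,0,-0.03]}
    - {"hand": -0.53,"linear": [0,0,0],"rotation": [0,0,-0.03]}
    - {"hand": -0.53,"linear": [0,0,0],"rotation": [0,0,0]}

```text
time_s: 9.87
eef_pos: [0.542, 0.0259, 0.1269]
ee_rot: [0.0, 0.948, 0.319, 0.001]
force: [0.2, -1.3, 0.6]
width: 0.0201
grip_force: 0.8
```

Emit:
drive_tool:
  targets:
    - {"hand": -0.53,"linear": [0,0,0],"rotation": [0,0,0.038]}
    - {"hand": -0.53,"linear": [0,0,0],"rotation": [0,0,0]}

```text
time_s: 10.03
eef_pos: [0.5415, 0.0262, 0.1265]
ee_rot: [-0.0, 0.966, 0.258, 0.0]
force: [-0.7, 0.3, 0.5]
width: 0.0201
grip_force: 0.0
```

```bash
python3 look.py 9; python3 - <<'E'
from h import *
# image change and registration between wrist shots in the tool frame
A=cv2.imread('pics/w8.png',0);B=cv2.imread('pics/w9.png',0)
for n in('s8','s9'):
    i=cv2.imread('pics/%s.png'%n,0)[195:270,300:380];print(n,i[i>100].size)
E
```

```text
t 10.0333 q6 100.6 yaw 29.8 [0.5415 0.0262 0.1265] [-0.7  0.3  0.5] [ 0.029  0.004 -0.012] 0.020089379033795634
s8 1100
s9 1130
```

Emit:
drive_tool:
  targets:
    - {"hand": -0.53,"linear": [0,0,0],"rotation": [0,0,-0.03]}
    - {"hand": -0.53,"linear": [0,0,0],"rotation": [0,0,-0.03]}
    - {"hand": -0.53,"linear": [0,0,0],"rotation": [0,0,-0.03]}
    - {"hand": -0.53,"linear": [0,0,0],"rotation": [0,0,-0.03]}
    - {"hand": -0.53,"linear": [0,0,0],"rotation": [0,0,-0.03]}
    - {"hand": -0.53,"linear": [0,0,0],"rotation": [0,0,-0.03]}
    - {"hand": -0.53,"linear": [0,0,0],"rotation": [0,0,-0.03]}

```text
time_s: 10.72
eef_pos: [0.5417, 0.0265, 0.1265]
ee_rot: [-0.0, 0.827, 0.563, 0.0]
force: [0.8, 0.1, -0.9]
width: 0.02
grip_force: 1.6
```

Emit:
drive_tool:
  targets:
    - {"hand": -0.53,"linear": [0,0,0],"rotation": [0,0,0.038]}
    - {"hand": -0.53,"linear": [0,0,0],"rotation": [0,0,0]}

```text
time_s: 10.88
eef_pos: [0.5414, 0.0261, 0.1265]
ee_rot: [-0.0, 0.861, 0.508, -0.0]
force: [-0.4, 0.6, -0.6]
width: 0.0201
grip_force: 0.0
```

Emit:
drive_tool:
  targets:
    - {"hand": -0.53,"linear": [0,0,0],"rotation": [0,0,-0.03]}
    - {"hand": -0.53,"linear": [0,0,0],"rotation": [0,0,-0.03]}
    - {"hand": -0.53,"linear": [0,0,0],"rotation": [0,0,-0.03]}
    - {"hand": -0.53,"linear": [0,0,0],"rotation": [0,0,-0.03]}
    - {"hand": -0.53,"linear": [0,0,0],"rotation": [0,0,-0.03]}
    - {"hand": -0.53,"linear": [0,0,0],"rotation": [0,0,-0.03]}
    - {"hand": -0.53,"linear": [0,0,0],"rotation": [0,0,-0.03]}

```text
time_s: 11.47
eef_pos: [0.5423, 0.0262, 0.1271]
ee_rot: [0.001, 0.646, 0.763, 0.001]
force: [1.4, 0.5, 0.7]
width: 0.02
grip_force: 3.4
```

Emit:
drive_tool:
  targets:
    - {"hand": -0.53,"linear": [0,0,0],"rotation": [0,0,0.038]}
    - {"hand": -0.53,"linear": [0,0,0],"rotation": [0,0,0]}

```text
time_s: 11.63
eef_pos: [0.5415, 0.026, 0.1266]
ee_rot: [-0.0, 0.694, 0.72, 0.0]
force: [-0.1, -0.2, -0.4]
width: 0.0202
grip_force: 0.0
```

```bash
python3 look.py 10
```

```text
t 11.6333 q6 162.8 yaw 92.1 [0.5415 0.026  0.1266] [-0.1 -0.2 -0.4] [0.009 0.023 0.019] 0.02024571799922994
```

The lid is now about 90° back. I'll regrip half a turn round, because the wrist is near its limit, and then go on to about 112°, where the drop is certain to have happened.

Emit:
drive_tool:
  targets:
    - {"hand": -0.3,"linear": [0,0,0],"rotation": [0,0,0]}
    - {"hand": -0.3,"linear": [0,0,-0.4],"rotation": [0,0,0]}
    - {"hand": -0.3,"linear": [0,0,-0.6],"rotation": [0,0,0]}
    - {"hand": -0.3,"linear": [0,0,0],"rotation": [0,0,0.0385]}
    - {"hand": -0.3,"linear": [0,0,0],"rotation": [0,0,0.0385]}
    - {"hand": -0.3,"linear": [0,0,0],"rotation": [0,0,0.0385]}
    - {"hand": -0.3,"linear": [0,0,0],"rotation": [0,0,0.0385]}
    - {"hand": -0.3,"linear": [0,0,0],"rotation": [0,0,0.0385]}

```text
time_s: 12.4
eef_pos: [0.5414, 0.0259, 0.1565]
ee_rot: [-0.0, 0.877, 0.48, -0.0]
force: [-0.2, 0.7, -0.2]
width: 0.0301
grip_force: 0.0
```

Emit:
drive_tool:
  targets:
    - {"hand": -0.3,"linear": [0,0,0],"rotation": [0,0,0.0385]}
    - {"hand": -0.3,"linear": [0,0,0],"rotation": [0,0,0.0385]}
    - {"hand": -0.3,"linear": [0,0,0],"rotation": [0,0,0.0385]}
    - {"hand": -0.3,"linear": [0,0,0],"rotation": [0,0,0.0385]}
    - {"hand": -0.3,"linear": [0,0,0],"rotation": [0,0,0.0385]}
    - {"hand": -0.3,"linear": [0,0,0],"rotation": [0,0,0.0385]}
    - {"hand": -0.3,"linear": [0,0,0],"rotation": [0,0,0.0385]}
    - {"hand": -0.3,"linear": [0,0,0],"rotation": [0,0,0.0385]}

```text
time_s: 13.07
eef_pos: [0.5414, 0.026, 0.1565]
ee_rot: [0.0, 1.0, 0.017, -0.0]
force: [1.4, 0.2, -0.2]
width: 0.0294
grip_force: 0.0
```

Emit:
drive_tool:
  targets:
    - {"hand": -0.3,"linear": [0,0,0],"rotation": [0,0,0.0385]}
    - {"hand": -0.3,"linear": [0,0,0],"rotation": [0,0,0.0385]}
    - {"hand": -0.3,"linear": [0,0,0],"rotation": [0,0,0.0385]}
    - {"hand": -0.3,"linear": [0,0,0],"rotation": [0,0,0.0385]}
    - {"hand": -0.3,"linear": [0,0,0],"rotation": [0,0,0.0385]}
    - {"hand": -0.3,"linear": [0,0,0],"rotation": [0,0,0.0385]}
    - {"hand": -0.3,"linear": [0,0,0],"rotation": [0,0,0.0385]}
    - {"hand": -0.3,"linear": [0,0,0],"rotation": [0,0,0.0385]}

```text
time_s: 13.73
eef_pos: [0.5414, 0.026, 0.1565]
ee_rot: [0.0, 0.893, -0.45, -0.0]
force: [0.5, -0.4, 0.1]
width: 0.0299
grip_force: 0.0
```

Emit:
drive_tool:
  targets:
    - {"hand": -0.3,"linear": [0,0,0],"rotation": [0,0,0.0385]}
    - {"hand": -0.3,"linear": [0,0,0],"rotation": [0,0,0.0385]}
    - {"hand": -0.3,"linear": [0,0,0],"rotation": [0,0,0.0385]}
    - {"hand": -0.3,"linear": [0,0,0],"rotation": [0,0,0.0385]}
    - {"hand": -0.3,"linear": [0,0,0],"rotation": [0,0,0.0385]}
    - {"hand": -0.3,"linear": [0,0,0],"rotation": [0,0,0]}

```text
time_s: 14.23
eef_pos: [0.5414, 0.0259, 0.1565]
ee_rot: [0.0, 0.719, -0.695, -0.0]
force: [0.0, -0.6, -0.6]
width: 0.0298
grip_force: 0.0
```

```bash
python3 look.py 11
```

```text
t 14.2333 q6 -17.4 yaw -88.1 [0.5414 0.0259 0.1565] [ 0.  -0.6 -0.6] [0.01  0.022 0.002] 0.02978116122352195
```

Emit:
drive_tool:
  targets:
    - {"hand": -0.3,"linear": [0,0,0.5],"rotation": [0,0,0]}
    - {"hand": -0.3,"linear": [0,0,0.25],"rotation": [0,0,0]}
    - {"hand": -0.3,"linear": [0,0,0],"rotation": [0,0,0]}

```text
time_s: 14.58
eef_pos: [0.54, 0.0258, 0.132]
ee_rot: [0.002, 0.721, -0.693, -0.001]
force: [-1.4, -0.4, 0.1]
width: 0.0298
grip_force: 0.0
```

Emit:
drive_tool:
  targets:
    - {"hand": -0.3,"linear": [0,0,0.25],"rotation": [0,0,0]}
    - {"hand": -0.53,"linear": [0,0,0],"rotation": [0,0,0]}
    - {"hand": -0.53,"linear": [0,0,0],"rotation": [0,0,0]}

```text
time_s: 14.83
eef_pos: [0.5413, 0.0259, 0.1265]
ee_rot: [0.0, 0.72, -0.694, -0.0]
force: [-0.2, -0.4, 0.9]
width: 0.02
grip_force: 0.0
```

Emit:
drive_tool:
  targets:
    - {"hand": -0.53,"linear": [0,0,0],"rotation": [0,0,-0.026]}
    - {"hand": -0.53,"linear": [0,0,0],"rotation": [0,0,-0.026]}
    - {"hand": -0.53,"linear": [0,0,0],"rotation": [0,0,-0.026]}
    - {"hand": -0.53,"linear": [0,0,0],"rotation": [0,0,-0.026]}
    - {"hand": -0.53,"linear": [0,0,0],"rotation": [0,0,-0.026]}
    - {"hand": -0.53,"linear": [0,0,0],"rotation": [0,0,-0.026]}

```text
time_s: 15.33
eef_pos: [0.5431, 0.0259, 0.1278]
ee_rot: [-0.001, 0.868, -0.497, 0.002]
force: [3.2, -1.3, 0.8]
width: 0.0201
grip_force: 5.2
```

Emit:
drive_tool:
  targets:
    - {"hand": -0.53,"linear": [0,0,0],"rotation": [0,0,0.038]}
    - {"hand": -0.53,"linear": [0,0,0],"rotation": [0,0,0]}
    - {"hand": -0.53,"linear": [0,0,0],"rotation": [0,0,0]}
    - {"hand": -0.53,"linear": [0,0,0],"rotation": [0,0,0]}

```text
time_s: 15.67
eef_pos: [0.5421, 0.026, 0.1271]
ee_rot: [-0.0, 0.836, -0.549, 0.001]
force: [1.5, -0.9, 0.8]
width: 0.0199
grip_force: 0.7
```

```bash
python3 look.py 12; python3 - <<'E'
from loc import *
from scipy.optimize import minimize
# fit lid-top circle to edges: score = mean grad along projected circle (wrist+scene)
def G(f):
    i=cv2.GaussianBlur(cv2.imread('pics/%s.png'%f,0),(0,0),1.5).astype(float)
    return np.hypot(cv2.Sobel(i,-1,1,0),cv2.Sobel(i,-1,0,1))
t=np.arange(0,2*np.pi,.03)
def circ(p):
    x,y,z,a,b=p;n=R.from_rotvec([a,b,0])
    return np.array([x,y,z])+n.apply(np.c_[.056*np.cos(t),.056*np.sin(t),0*t])
for set_ in (('w2','scene0','top0'),('w3','s3'),('w8','s8'),('w11','s11'),('w12','s12')):
    D=[(np.load('pics/%s.png.npz'%f),G(f)) for f in set_]
    def cost(p):
        c=0;q=circ(p)
        for d,g in D:
            K=d['mtx'];T=d['pose'];h=(q-T[:3,3])@T[:3,:3]@K.T;u=(h[:,:2]/h[:,2:]).astype(np.float32)
            v=cv2.remap(np.minimum(g,60).astype(np.float32),u[:,:1],u[:,1:],1);c-=v.mean()
        return c
    best=min((minimize(cost,[.541,.026,.14,a,b],method='Nelder-Mead',options=dict(initial_simplex=np.array([[.541,.026,.14,a,b]]+[list(np.array([.541,.026,.14,a,b])+e) for e in np.diag([.003,.003,.003,.04,.04])]))) for a in(-.08,0,.08) for b in(-.08,0,.08)),key=lambda r:r.fun)
    p=best.x;print(set_[0],p.round(4),'tilt deg',np.degrees(np.hypot(p[3],p[4])).round(1),best.fun.round(1))
E
```

```text
t 15.6667 q6 4.1 yaw -66.5 [0.5421 0.026  0.1271] [ 1.5 -0.9  0.8] [ 0.025 -0.492 -0.045] 0.019913283562730793
w2 [ 0.5433  0.027   0.1417  0.0926 -0.0346] tilt deg 5.7 -164.5
w3 [0.5449 0.028  0.1408 0.063  0.0346] tilt deg 4.1 -92.0
w8 [0.5456 0.0297 0.1408 0.0172 0.0365] tilt deg 2.3 -80.2
w11 [ 0.5423  0.0299  0.1397 -0.0034 -0.0248] tilt deg 1.4 -89.9
w12 [ 0.5434  0.0295  0.1409 -0.0203  0.0454] tilt deg 2.9 -84.9
```

The edge fit suggests level but it's noisy. I'll free the lid and back off for an unobstructed measurement.

Emit:
drive_tool:
  targets:
    - {"hand": -0.3,"linear": [0,0,0],"rotation": [0,0,0]}
    - {"hand": -0.3,"linear": [0,0,-0.4],"rotation": [0,0,0]}
    - {"hand": -0.3,"linear": [0,0,-0.8],"rotation": [0,0,0]}
    - {"hand": -0.3,"linear": [0,1,-0.5],"rotation": [0,0,0]}
    - {"hand": -0.3,"linear": [0,1,0],"rotation": [0,0,0]}
    - {"hand": -0.3,"linear": [0,1,0],"rotation": [0,0,0]}
    - {"hand": -0.3,"linear": [0,1,0],"rotation": [0,0,0]}
    - {"hand": -0.3,"linear": [0,0,0],"rotation": [0,0,0]}

```text
time_s: 16.43
eef_pos: [0.4267, -0.023, 0.1777]
ee_rot: [0.0, 0.835, -0.55, -0.001]
force: [-0.9, -0.0, -0.1]
width: 0.0299
grip_force: 0.0
```

```bash
cat > fit.py <<'E'
import sys
from loc import *
from scipy.optimize import minimize
def G(f):
    i=cv2.GaussianBlur(cv2.imread('pics/%s.png'%f,0),(0,0),1.2).astype(float)
    return np.minimum(np.hypot(cv2.Sobel(i,-1,1,0),cv2.Sobel(i,-1,0,1)),60).astype(np.float32)
t=np.arange(0,2*np.pi,.03)
def pts(p):
    # lid frame: circle of top r56 at z=0; bar top rectangle outline z=20mm; pip outline z=4
    x,y,z,a,b,yaw=p;n=R.from_rotvec([a,b,0])*R.from_rotvec([0,0,yaw])
    c=np.c_[.056*np.cos(t),.056*np.sin(t),0*t]
    s=np.linspace(-1,1,25)[:,None]*[1,0,0]
    e=np.vstack([s*.042+[0,.007,.02],s*.042-[0,.007,-.02],np.linspace(-1,1,9)[:,None]*[0,.007,0]+[.044,0,.02],np.linspace(-1,1,9)[:,None]*[0,.007,0]-[.044,0,-.02]])
    return [np.array([x,y,z])+n.apply(q) for q in(c,e)]
def fit(names,yaw0):
    D=[(np.load('pics/%s.png.npz'%f),G(f)) for f in names]
    def cost(p):
        c=0
        for q,w in zip(pts(p),(1,.7)):
            for d,g in D:
                K=d['mtx'];T=d['pose'];h=(q-T[:3,3])@T[:3,:3]@K.T;u=(h[:,:2]/h[:,2:]).astype(np.float32)
                c-=w*cv2.remap(g,u[:,:1],u[:,1:],1).mean()
        return c
    best=None
    for a in(-.08,0,.08):
        for b in(-.08,0,.08):
            p0=np.array([.543,.027,.14,a,b,yaw0])
            r=minimize(cost,p0,method='Nelder-Mead',options=dict(maxiter=900,initial_simplex=np.vstack([p0,p0+np.diag([.003,.003,.003,.04,.04,.1])])))
            if best is None or r.fun<best.fun:best=r
    p=best.x;print(names,p[:3].round(4),'tilt rv',np.degrees(p[3:5]).round(1),'yaw',np.degrees(p[5]).round(1),'cost',best.fun.round(1))
if __name__=='__main__':
    for n in('top','scene','wrist'): cap(n,n[0]+sys.argv[1]+'.png')
    y=np.radians(float(sys.argv[2]));k=sys.argv[1]
    fit(['t'+k,'s'+k,'w'+k],y);fit(['t'+k,'s'+k],y)
    if len(sys.argv)>3: fit(['top0','scene0','w2'],0);fit(['top0','scene0'],0)
E
python3 fit.py 13 112 x
```

```text
['t13', 's13', 'w13'] [0.5433 0.0308 0.1385] tilt rv [ 1.3 -0.8] yaw 109.8 cost -251.2
['t13', 's13'] [0.5437 0.0302 0.1387] tilt rv [ 2.6 -0.9] yaw 109.7 cost -166.4
['top0', 'scene0', 'w2'] [0.5416 0.027  0.141 ] tilt rv [ 6.4 -4. ] yaw -2.7 cost -237.4
['top0', 'scene0'] [0.5397 0.031  0.1356] tilt rv [ 2.7 -1.9] yaw -1.9 cost -169.5
```

The lid is level now (about 1.5°, against 7° before), 2.5 mm lower, with its yaw at 110°, so it has dropped. Next I'll regrip and screw forward.

Emit:
drive_tool:
  targets:
    - {"hand": -0.3,"linear": [0,-1,0],"rotation": [0,0,0]}
    - {"hand": -0.3,"linear": [0,-1,0],"rotation": [0,0,0]}
    - {"hand": -0.3,"linear": [0,-1,0],"rotation": [0,0,0]}
    - {"hand": -0.3,"linear": [0,-1,0],"rotation": [0,0,0]}
    - {"hand": -0.3,"linear": [0,-0.23,0],"rotation": [0,0,0.02]}
    - {"hand": -0.3,"linear": [0,0,0.5],"rotation": [0,0,0]}
    - {"hand": -0.3,"linear": [0,0,0],"rotation": [0,0,0]}

```text
time_s: 17.17
eef_pos: [0.5474, 0.0294, 0.1588]
ee_rot: [0.002, 0.818, -0.576, -0.002]
force: [-0.4, 0.2, -0.9]
width: 0.03
grip_force: 0.0
```

Emit:
drive_tool:
  targets:
    - {"hand": -0.3,"linear": [0,0,0.6],"rotation": [0,0,0]}
    - {"hand": -0.3,"linear": [0,0,0.4],"rotation": [0,0,0]}
    - {"hand": -0.3,"linear": [0,0,0],"rotation": [0,0,0]}

```text
time_s: 17.42
eef_pos: [0.5462, 0.0286, 0.1298]
ee_rot: [0.002, 0.818, -0.576, -0.002]
force: [0.1, -0.8, 0.1]
width: 0.0302
grip_force: 0.0
```

Emit:
drive_tool:
  targets:
    - {"hand": -0.3,"linear": [0,0,0.25],"rotation": [0,0,0]}
    - {"hand": -0.53,"linear": [0,0,0],"rotation": [0,0,0]}
    - {"hand": -0.53,"linear": [0,0,0],"rotation": [0,0,0]}
  force: 100

```text
time_s: 17.67
eef_pos: [0.5468, 0.0283, 0.1249]
ee_rot: [0.001, 0.818, -0.576, -0.001]
force: [-3.0, -2.3, -1.5]
width: 0.0203
grip_force: 1.5
```

Emit:
drive_tool:
  targets:
    - {"hand": -0.53,"linear": [-0.03,0.11,0],"rotation": [0,0,0]}
    - {"hand": -0.53,"linear": [0,0,0],"rotation": [0,0,0]}
    - {"hand": -0.53,"linear": [0,0,0],"rotation": [0,0,0.03]}
    - {"hand": -0.53,"linear": [0,0,0],"rotation": [0,0,0.03]}
    - {"hand": -0.53,"linear": [0,0,0],"rotation": [0,0,0.03]}
    - {"hand": -0.53,"linear": [0,0,0],"rotation": [0,0,0.03]}

```text
time_s: 18.17
eef_pos: [0.5441, 0.0278, 0.1259]
ee_rot: [-0.0, -0.694, 0.72, -0.0]
force: [-3.3, -2.9, 0.8]
width: 0.0201
grip_force: 4.6
```

```bash
cat > st.py <<'E'
from loc import *
s,r=tool();m=r.as_matrix();print('t',s['time_s'].__round__(2),'q6',np.degrees(s['qpos'][5]).round(1),'yaw',np.degrees(np.arctan2(m[1,0],m[0,0])).round(1),s['eef_pos'].round(4),'F tool',r.inv().apply(s['force']).round(1),s['wrist_torque'].round(2),'w',round(s['width'],4),s['grip_force'],'tau6',s['effort'][5].round(2))
E
python3 st.py
```

```text
t 18.17 q6 -21.6 yaw -92.1 [0.5441 0.0278 0.1259] F tool [ 3.   3.2 -0.8] [-0.78  0.96  0.22] w 0.0201 4.640244524198351 tau6 1.33
```

Emit:
drive_tool:
  targets:
    - {"hand": -0.53,"linear": [0.02,0.04,0],"rotation": [0,0,0.035]}
    - {"hand": -0.53,"linear": [0,0,0],"rotation": [0,0,0.035]}
    - {"hand": -0.53,"linear": [0,0,0],"rotation": [0,0,0.035]}
    - {"hand": -0.53,"linear": [0,0,0.02],"rotation": [0,0,0.035]}
    - {"hand": -0.53,"linear": [0,0,0],"rotation": [0,0,0.035]}
    - {"hand": -0.53,"linear": [0,0,0.02],"rotation": [0,0,0.035]}
    - {"hand": -0.53,"linear": [0,0,0],"rotation": [0,0,0.035]}
    - {"hand": -0.53,"linear": [0,0,0],"rotation": [0,0,0.035]}

```text
time_s: 18.83
eef_pos: [0.5431, 0.0278, 0.125]
ee_rot: [0.0, -0.321, 0.947, -0.0]
force: [-2.2, -0.2, 2.2]
width: 0.0203
grip_force: 4.7
```

```bash
python3 st.py
```

```text
t 18.83 q6 -72.0 yaw -142.6 [0.5431 0.0278 0.125 ] F tool [ 1.9  1.1 -2.2] [-0.06  0.93  0.21] w 0.0203 4.695930907148522 tau6 1.59
```

Torque is steady at about 0.2 N m, so it's running freely. I'll carry on to the wrist limit.

Emit:
drive_tool:
  targets:
    - {"hand": -0.53,"linear": [0.02,0.01,0.02],"rotation": [0,0,0.036]}
    - {"hand": -0.53,"linear": [0,0,0],"rotation": [0,0,0.036]}
    - {"hand": -0.53,"linear": [0,0,0.02],"rotation": [0,0,0.036]}
    - {"hand": -0.53,"linear": [0,0,0],"rotation": [0,0,0.036]}
    - {"hand": -0.53,"linear": [0,0,0.02],"rotation": [0,0,0.036]}
    - {"hand": -0.53,"linear": [0,0,0],"rotation": [0,0,0.036]}
    - {"hand": -0.53,"linear": [0,0,0],"rotation": [0,0,0.036]}
    - {"hand": -0.53,"linear": [0,0,0],"rotation": [0,0,0.036]}

```text
time_s: 19.5
eef_pos: [0.5426, 0.0284, 0.1239]
ee_rot: [0.001, 0.125, 0.992, 0.001]
force: [-6.4, 3.2, 7.6]
width: 0.0198
grip_force: 15.2
```

Emit:
drive_tool:
  targets:
    - {"hand": -0.53,"linear": [0,0,0.02],"rotation": [0,0,0.036]}
    - {"hand": -0.53,"linear": [0,0,0],"rotation": [0,0,0.036]}
    - {"hand": -0.53,"linear": [0,0,0.02],"rotation": [0,0,0.036]}
    - {"hand": -0.53,"linear": [0,0,0],"rotation": [0,0,0.036]}
    - {"hand": -0.53,"linear": [0,0,0.02],"rotation": [0,0,0.036]}
    - {"hand": -0.53,"linear": [0,0,0],"rotation": [0,0,0.036]}
    - {"hand": -0.53,"linear": [0,0,0],"rotation": [0,0,0.036]}

```text
time_s: 20.08
eef_pos: [0.5431, 0.0291, 0.123]
ee_rot: [0.001, 0.498, 0.867, 0.002]
force: [-7.9, 4.9, 10.5]
width: 0.0201
grip_force: 22.8
```

```bash
python3 st.py
```

```text
t 20.08 q6 -169.2 yaw 120.3 [0.5431 0.0291 0.123 ] F tool [  8.2  -4.3 -10.5] [1.92 2.58 0.61] w 0.0201 22.78707583900541 tau6 1.23
```

Torque and down-force are rising, which could be a jam or just stiffness. I'll release and measure before going on.

Emit:
drive_tool:
  targets:
    - {"hand": -0.3,"linear": [0,0,0],"rotation": [0,0,-0.03]}
    - {"hand": -0.3,"linear": [0,0,0],"rotation": [0,0,0]}
    - {"hand": -0.3,"linear": [0,0,-0.5],"rotation": [0,0,0]}
    - {"hand": -0.3,"linear": [0,0,-1],"rotation": [0,0,0]}
    - {"hand": -0.3,"linear": [0,-1,-0.3],"rotation": [0,0,0]}
    - {"hand": -0.3,"linear": [0,-1,0],"rotation": [0,0,0]}
    - {"hand": -0.3,"linear": [0,-1,0],"rotation": [0,0,0]}
    - {"hand": -0.3,"linear": [0,-1,0],"rotation": [0,0,0]}

```text
time_s: 20.75
eef_pos: [0.4447, -0.0432, 0.1748]
ee_rot: [0.001, 0.455, 0.89, 0.001]
force: [0.4, -0.4, -0.4]
width: 0.0297
grip_force: 0.0
```

Emit:
drive_tool:
  targets:
    - {"hand": -0.3,"linear": [0,0,0],"rotation": [0,0,-0.0385]}
    - {"hand": -0.3,"linear": [0,0,0],"rotation": [0,0,-0.0385]}
    - {"hand": -0.3,"linear": [0,0,0],"rotation": [0,0,-0.0385]}
    - {"hand": -0.3,"linear": [0,0,0],"rotation": [0,0,-0.0385]}
    - {"hand": -0.3,"linear": [0,0,0],"rotation": [0,0,-0.0385]}
    - {"hand": -0.3,"linear": [0,0,0],"rotation": [0,0,-0.0385]}
    - {"hand": -0.3,"linear": [0,0,0],"rotation": [0,0,-0.0385]}
    - {"hand": -0.3,"linear": [0,0,0],"rotation": [0,0,-0.0385]}

```text
time_s: 21.42
eef_pos: [0.4458, -0.0426, 0.1748]
ee_rot: [0.001, -0.014, 1.0, 0.0]
force: [0.6, -0.4, 0.0]
width: 0.03
grip_force: 0.0
```

Emit:
drive_tool:
  targets:
    - {"hand": -0.3,"linear": [0,0,0],"rotation": [0,0,-0.0385]}
    - {"hand": -0.3,"linear": [0,0,0],"rotation": [0,0,-0.0385]}
    - {"hand": -0.3,"linear": [0,0,0],"rotation": [0,0,-0.0385]}
    - {"hand": -0.3,"linear": [0,0,0],"rotation": [0,0,-0.0385]}
    - {"hand": -0.3,"linear": [0,0,0],"rotation": [0,0,-0.0385]}
    - {"hand": -0.3,"linear": [0,0,0],"rotation": [0,0,-0.0385]}
    - {"hand": -0.3,"linear": [0,0,0],"rotation": [0,0,-0.0385]}
    - {"hand": -0.3,"linear": [0,0,0],"rotation": [0,0,-0.0385]}

```text
time_s: 22.08
eef_pos: [0.4458, -0.0426, 0.1748]
ee_rot: [0.001, -0.478, 0.879, -0.0]
force: [0.2, 0.5, 0.4]
width: 0.0302
grip_force: 0.0
```

Emit:
drive_tool:
  targets:
    - {"hand": -0.3,"linear": [0,0,0],"rotation": [0,0,-0.0385]}
    - {"hand": -0.3,"linear": [0,0,0],"rotation": [0,0,-0.0385]}
    - {"hand": -0.3,"linear": [0,0,0],"rotation": [0,0,-0.0385]}
    - {"hand": -0.3,"linear": [0,0,0],"rotation": [0,0,-0.0385]}
    - {"hand": -0.3,"linear": [0,0,0],"rotation": [0,0,-0.0385]}
    - {"hand": -0.3,"linear": [0,0,0],"rotation": [0,0,-0.0385]}
    - {"hand": -0.3,"linear": [0,0,0],"rotation": [0,0,-0.0385]}
    - {"hand": -0.3,"linear": [0,0,0],"rotation": [0,0,-0.0385]}

```text
time_s: 22.75
eef_pos: [0.4458, -0.0427, 0.1748]
ee_rot: [-0.0, 0.831, -0.556, 0.001]
force: [-0.3, 0.5, -0.2]
width: 0.0301
grip_force: 0.0
```

```bash
python3 st.py; python3 fit.py 14 -52; python3 -c "
from fit import *
fit(['t14','s14','w14'],np.radians(-62));fit(['t14','s14','w14'],np.radians(-40))"
```

```text
t 22.75 q6 7.8 yaw -67.5 [ 0.4458 -0.0427  0.1748] F tool [-0.6  0.1  0.2] [0.03 0.03 0.03] w 0.0301 0.0 tau6 -1.93
['t14', 's14', 'w14'] [0.5447 0.0304 0.1349] tilt rv [ 1.3 -1.1] yaw -46.2 cost -231.7
['t14', 's14'] [0.5466 0.0276 0.1394] tilt rv [2.2 1.6] yaw -45.7 cost -161.0
['t14', 's14', 'w14'] [0.5447 0.0305 0.1348] tilt rv [ 1.2 -1.1] yaw -46.3 cost -231.8
['t14', 's14', 'w14'] [0.5447 0.0305 0.1348] tilt rv [ 1.3 -1.1] yaw -46.3 cost -231.7
```

It's level, has turned forward 156° and has sunk about 3.5 mm, which matches the thread pitch, so it isn't jammed. I'll regrip and continue.

Emit:
drive_tool:
  targets:
    - {"hand": -0.3,"linear": [0,0,0],"rotation": [0,0,-0.0395]}
    - {"hand": -0.3,"linear": [0,0,0],"rotation": [0,0,-0.0395]}
    - {"hand": -0.3,"linear": [0,0,0],"rotation": [0,0,-0.0395]}
    - {"hand": -0.3,"linear": [0.14,-1,0],"rotation": [0,0,0]}
    - {"hand": -0.3,"linear": [0.14,-1,0],"rotation": [0,0,0]}
    - {"hand": -0.3,"linear": [0.14,-1,0],"rotation": [0,0,0]}
    - {"hand": -0.3,"linear": [0.13,-0.9,0],"rotation": [0,0,0]}
    - {"hand": -0.3,"linear": [0,0,0],"rotation": [0,0,0]}

```text
time_s: 23.57
eef_pos: [0.5445, 0.0283, 0.1732]
ee_rot: [0.0, 0.918, -0.396, 0.0]
force: [0.3, -0.2, -0.1]
width: 0.0297
grip_force: 0.0
```

```bash
python3 st.py
```

```text
t 23.57 q6 23.9 yaw -46.6 [0.5445 0.0283 0.1732] F tool [ 0.4 -0.1  0.1] [ 0.01  0.06 -0.01] w 0.0297 0.0 tau6 -0.15
```

Emit:
drive_tool:
  targets:
    - {"hand": -0.3,"linear": [-0.04,0,0.6],"rotation": [0,0,0]}
    - {"hand": -0.3,"linear": [0,0,0.6],"rotation": [0,0,0]}
    - {"hand": -0.3,"linear": [0,0,0.44],"rotation": [0,0,0]}
    - {"hand": -0.3,"linear": [0,0,0],"rotation": [0,0,0]}
    - {"hand": -0.53,"linear": [0,0,0],"rotation": [0,0,0]}
    - {"hand": -0.53,"linear": [0,0,0],"rotation": [0,0,0]}

```text
time_s: 24.07
eef_pos: [0.5414, 0.027, 0.1262]
ee_rot: [-0.001, 0.919, -0.395, 0.001]
force: [0.6, 0.1, -0.3]
width: 0.0201
grip_force: 0.1
```

```bash
python3 st.py
```

```text
t 24.07 q6 24.0 yaw -46.5 [0.5414 0.027  0.1262] F tool [ 0.4 -0.5  0.3] [ 0.12 -0.08  0.04] w 0.0201 0.14250480104237795 tau6 -0.03
```

Emit:
drive_tool:
  targets:
    - {"hand": -0.53,"linear": [0,0,0],"rotation": [0,0,0.035]}
    - {"hand": -0.53,"linear": [0,0,0],"rotation": [0,0,0.035]}
    - {"hand": -0.53,"linear": [0,0,0],"rotation": [0,0,0.035]}
    - {"hand": -0.53,"linear": [0,0,0],"rotation": [0,0,0.035]}
    - {"hand": -0.53,"linear": [0,0,0],"rotation": [0,0,0.035]}
    - {"hand": -0.53,"linear": [0,0,0],"rotation": [0,0,0.035]}

```text
time_s: 24.57
eef_pos: [0.5423, 0.0285, 0.1271]
ee_rot: [-0.003, 0.74, -0.673, 0.001]
force: [0.7, 3.9, 0.4]
width: 0.0202
grip_force: 5.1
```

```bash
python3 st.py
```

```text
t 24.57 q6 -14.0 yaw -84.6 [0.5423 0.0285 0.1271] F tool [-3.8 -1.1 -0.4] [ 1.52 -0.09  0.15] w 0.0202 5.076924659915676 tau6 1.6
```

Emit:
drive_tool:
  targets:
    - {"hand": -0.53,"linear": [-0.05,-0.03,0.05],"rotation": [0,0,0.035]}
    - {"hand": -0.53,"linear": [0,0,0],"rotation": [0,0,0.035]}
    - {"hand": -0.53,"linear": [0,0,0],"rotation": [0,0,0.035]}
    - {"hand": -0.53,"linear": [0,0,0.02],"rotation": [0,0,0.035]}
    - {"hand": -0.53,"linear": [0,0,0],"rotation": [0,0,0.035]}
    - {"hand": -0.53,"linear": [0,0,0],"rotation": [0,0,0.035]}
    - {"hand": -0.53,"linear": [0,0,0],"rotation": [0,0,0.035]}
    - {"hand": -0.53,"linear": [0,0,0],"rotation": [0,0,0.035]}

```text
time_s: 25.23
eef_pos: [0.5432, 0.0292, 0.1252]
ee_rot: [0.003, -0.383, 0.924, -0.0]
force: [2.9, 2.4, 1.1]
width: 0.0205
grip_force: 4.8
```

```bash
python3 st.py
```

```text
t 25.23 q6 -64.6 yaw -135.0 [0.5432 0.0292 0.1252] F tool [-3.8 -0.4 -1.1] [ 0.89 -0.55  0.1 ] w 0.0205 4.818427931168117 tau6 1.59
```

Emit:
drive_tool:
  targets:
    - {"hand": -0.53,"linear": [0,0,0],"rotation": [0,0,0.035]}
    - {"hand": -0.53,"linear": [0,0,0],"rotation": [0,0,0.035]}
    - {"hand": -0.53,"linear": [0,0,0],"rotation": [0,0,0.035]}
    - {"hand": -0.53,"linear": [0,0,0.02],"rotation": [0,0,0.035]}
    - {"hand": -0.53,"linear": [0,0,0],"rotation": [0,0,0.035]}
    - {"hand": -0.53,"linear": [0,0,0],"rotation": [0,0,0.035]}
    - {"hand": -0.53,"linear": [0,0,0],"rotation": [0,0,0.035]}
    - {"hand": -0.53,"linear": [0,0,0],"rotation": [0,0,0.035]}

```text
time_s: 25.9
eef_pos: [0.5433, 0.029, 0.1244]
ee_rot: [0.002, 0.047, 0.999, 0.001]
force: [1.4, 1.5, -0.2]
width: 0.0199
grip_force: 2.8
```

```bash
python3 st.py
```

```text
t 25.9 q6 -115.0 yaw 174.6 [0.5433 0.029  0.1244] F tool [-1.2  1.7  0.2] [ 0.36 -0.6   0.07] w 0.0199 2.8053915267446428 tau6 1.68
```

Emit:
drive_tool:
  targets:
    - {"hand": -0.53,"linear": [0,0,0],"rotation": [0,0,0.035]}
    - {"hand": -0.53,"linear": [0,0,0],"rotation": [0,0,0.035]}
    - {"hand": -0.53,"linear": [0,0,0],"rotation": [0,0,0.035]}
    - {"hand": -0.53,"linear": [0,0,0],"rotation": [0,0,0.035]}
    - {"hand": -0.53,"linear": [0,0,0],"rotation": [0,0,0.035]}
    - {"hand": -0.53,"linear": [0,0,0],"rotation": [0,0,0.035]}
    - {"hand": -0.53,"linear": [0,0,0],"rotation": [0,0,0.035]}
    - {"hand": -0.53,"linear": [0,0,0],"rotation": [0,0,0.035]}

```text
time_s: 26.57
eef_pos: [0.5427, 0.0285, 0.1241]
ee_rot: [0.001, 0.468, 0.884, 0.001]
force: [2.1, 0.0, -1.3]
width: 0.0201
grip_force: 4.0
```

```bash
python3 st.py
```

```text
t 26.57 q6 -165.4 yaw 124.2 [0.5427 0.0285 0.1241] F tool [-1.2  1.8  1.3] [-0.01 -0.71  0.09] w 0.0201 4.019443653114649 tau6 1.7
```

The torque is still low, with the lid at about 132°. One more half-turn regrip.

Emit:
drive_tool:
  targets:
    - {"hand": -0.3,"linear": [0,0,0],"rotation": [0,0,-0.0387]}
    - {"hand": -0.3,"linear": [0,0,-0.4],"rotation": [0,0,0]}
    - {"hand": -0.3,"linear": [0,0,-0.6],"rotation": [0,0,0]}
    - {"hand": -0.3,"linear": [0,0,0],"rotation": [0,0,-0.0387]}
    - {"hand": -0.3,"linear": [0,0,0],"rotation": [0,0,-0.0387]}
    - {"hand": -0.3,"linear": [0,0,0],"rotation": [0,0,-0.0387]}
    - {"hand": -0.3,"linear": [0,0,0],"rotation": [0,0,-0.0387]}
    - {"hand": -0.3,"linear": [0,0,0],"rotation": [0,0,-0.0387]}

```text
time_s: 27.23
eef_pos: [0.5421, 0.0284, 0.1541]
ee_rot: [0.001, 0.116, 0.993, 0.0]
force: [1.0, -0.2, -0.7]
width: 0.03
grip_force: 0.0
```

Emit:
drive_tool:
  targets:
    - {"hand": -0.3,"linear": [0,0,0],"rotation": [0,0,-0.0387]}
    - {"hand": -0.3,"linear": [0,0,0],"rotation": [0,0,-0.0387]}
    - {"hand": -0.3,"linear": [0,0,0],"rotation": [0,0,-0.0387]}
    - {"hand": -0.3,"linear": [0,0,0],"rotation": [0,0,-0.0387]}
    - {"hand": -0.3,"linear": [0,0,0],"rotation": [0,0,-0.0387]}
    - {"hand": -0.3,"linear": [0,0,0],"rotation": [0,0,-0.0387]}
    - {"hand": -0.3,"linear": [0,0,0],"rotation": [0,0,-0.0387]}
    - {"hand": -0.3,"linear": [0,0,0],"rotation": [0,0,-0.0387]}

```text
time_s: 27.9
eef_pos: [0.5421, 0.0284, 0.154]
ee_rot: [0.001, -0.361, 0.932, -0.0]
force: [-0.9, -0.8, 0.8]
width: 0.0298
grip_force: 0.0
```

Emit:
drive_tool:
  targets:
    - {"hand": -0.3,"linear": [0,0,0],"rotation": [0,0,-0.0387]}
    - {"hand": -0.3,"linear": [0,0,0],"rotation": [0,0,-0.0387]}
    - {"hand": -0.3,"linear": [0,0,0],"rotation": [0,0,-0.0387]}
    - {"hand": -0.3,"linear": [0,0,0],"rotation": [0,0,-0.0387]}
    - {"hand": -0.3,"linear": [0,0,0],"rotation": [0,0,-0.0387]}
    - {"hand": -0.3,"linear": [0,0,0],"rotation": [0,0,-0.0387]}
    - {"hand": -0.3,"linear": [0,0,0],"rotation": [0,0,-0.0387]}
    - {"hand": -0.3,"linear": [0,0,0],"rotation": [0,0,-0.0387]}

```text
time_s: 28.57
eef_pos: [0.5421, 0.0284, 0.154]
ee_rot: [-0.001, 0.755, -0.656, 0.001]
force: [0.4, -0.5, -0.0]
width: 0.03
grip_force: 0.0
```

Emit:
drive_tool:
  targets:
    - {"hand": -0.3,"linear": [0,0,0],"rotation": [0,0,-0.0387]}
    - {"hand": -0.3,"linear": [0,0,0],"rotation": [0,0,-0.0387]}
    - {"hand": -0.3,"linear": [0,0,0],"rotation": [0,0,-0.0387]}
    - {"hand": -0.3,"linear": [0,0,0],"rotation": [0,0,-0.0387]}
    - {"hand": -0.3,"linear": [0,0,0],"rotation": [0,0,-0.0387]}
    - {"hand": -0.3,"linear": [0,0,0],"rotation": [0,0,0]}

```text
time_s: 29.07
eef_pos: [0.5421, 0.0284, 0.1539]
ee_rot: [-0.001, 0.916, -0.4, 0.001]
force: [0.2, 1.0, 0.1]
width: 0.0296
grip_force: 0.0
```

```bash
python3 st.py; python3 fit.py 15 132
```

```text
t 29.07 q6 23.3 yaw -47.2 [0.5421 0.0284 0.1539] F tool [-0.6 -0.9 -0.1] [-0.04 -0.   -0.01] w 0.0296 0.0 tau6 1.74
['t15', 's15', 'w15'] [0.5425 0.0299 0.1343] tilt rv [-1.1  0.9] yaw 135.2 cost -216.0
['t15', 's15'] [0.542 0.03  0.138] tilt rv [-1.1 11.6] yaw 132.6 cost -146.1
```

Emit:
drive_tool:
  targets:
    - {"hand": -0.3,"linear": [0,0,0.5],"rotation": [0,0,0]}
    - {"hand": -0.3,"linear": [0,0,0.52],"rotation": [0,0,0]}
    - {"hand": -0.3,"linear": [0,0,0],"rotation": [0,0,0]}
    - {"hand": -0.53,"linear": [0,0,0],"rotation": [0,0,0]}
    - {"hand": -0.53,"linear": [0,0,0],"rotation": [0,0,0]}

```text
time_s: 29.63
eef_pos: [0.542, 0.0284, 0.1228]
ee_rot: [-0.0, 0.916, -0.402, 0.001]
force: [-0.0, -0.2, -0.2]
width: 0.0198
grip_force: 0.0
```

Emit:
drive_tool:
  targets:
    - {"hand": -0.53,"linear": [0,0,0],"rotation": [0,0,0.035]}
    - {"hand": -0.53,"linear": [0,0,0],"rotation": [0,0,0.035]}
    - {"hand": -0.53,"linear": [0,0,0],"rotation": [0,0,0.035]}
    - {"hand": -0.53,"linear": [0,0,0],"rotation": [0,0,0.035]}
    - {"hand": -0.53,"linear": [0,0,0],"rotation": [0,0,0.035]}
    - {"hand": -0.53,"linear": [0,0,0],"rotation": [0,0,0.035]}

```text
time_s: 30.13
eef_pos: [0.5423, 0.0287, 0.1231]
ee_rot: [-0.001, 0.734, -0.679, 0.001]
force: [1.1, 0.4, -0.3]
width: 0.0203
grip_force: 2.4
```

```bash
python3 st.py
```

```text
t 30.13 q6 -15.1 yaw -85.5 [0.5423 0.0287 0.1231] F tool [-0.4 -1.2  0.3] [ 0.25 -0.36  0.13] w 0.0203 2.356993948328636 tau6 1.72
```

Emit:
drive_tool:
  targets:
    - {"hand": -0.53,"linear": [0,0,0],"rotation": [0,0,0.035]}
    - {"hand": -0.53,"linear": [0,0,0],"rotation": [0,0,0.035]}

```text
time_s: 30.3
eef_pos: [0.5424, 0.0288, 0.1231]
ee_rot: [0.001, -0.655, 0.755, -0.001]
force: [0.3, 0.0, -0.6]
width: 0.0201
grip_force: 0.7
```

```bash
python3 st.py
```

```text
t 30.3 q6 -27.7 yaw -98.1 [0.5424 0.0288 0.1231] F tool [-0.  -0.3  0.6] [ 0.04 -0.07 -0.06] w 0.0201 0.6532871912349947 tau6 1.73
```

Emit:
drive_tool:
  targets:
    - {"hand": -0.53,"linear": [0,0,0],"rotation": [0,0,0.03]}
    - {"hand": -0.53,"linear": [0,0,0],"rotation": [0,0,0.03]}
    - {"hand": -0.53,"linear": [0,0,0],"rotation": [0,0,0.03]}

```text
time_s: 30.55
eef_pos: [0.5423, 0.0287, 0.1231]
ee_rot: [0.001, -0.543, 0.84, -0.0]
force: [0.7, -0.2, -0.4]
width: 0.0198
grip_force: 0.8
```

```bash
python3 st.py
```

```text
t 30.55 q6 -43.8 yaw -114.3 [0.5423 0.0287 0.1231] F tool [-0.  -0.7  0.4] [0.02 0.01 0.01] w 0.0198 0.759251753333956 tau6 1.48
```

Emit:
drive_tool:
  targets:
    - {"hand": -0.53,"linear": [0,0,0],"rotation": [0,0,0.03]}
    - {"hand": -0.53,"linear": [0,0,0],"rotation": [0,0,0.03]}

```text
time_s: 30.72
eef_pos: [0.5426, 0.0289, 0.1231]
ee_rot: [0.002, -0.461, 0.887, -0.0]
force: [0.9, 1.2, -0.3]
width: 0.0199
grip_force: 12.5
```

```bash
python3 st.py
```

```text
t 30.72 q6 -54.6 yaw -125.0 [0.5426 0.0289 0.1231] F tool [-1.5 -0.1  0.3] [ 0.3 -0.4  0.4] w 0.0199 12.465993978548795 tau6 1.08
```

Emit:
drive_tool:
  targets:
    - {"hand": -0.53,"linear": [0,0,0],"rotation": [0,0,0.015]}
    - {"hand": -0.53,"linear": [0,0,0],"rotation": [0,0,0.015]}

```text
time_s: 30.88
eef_pos: [0.5424, 0.0287, 0.1232]
ee_rot: [0.001, -0.42, 0.907, -0.0]
force: [1.2, 0.1, 0.0]
width: 0.0202
grip_force: 23.8
```

```bash
python3 st.py
```

```text
t 30.88 q6 -59.9 yaw -130.3 [0.5424 0.0287 0.1232] F tool [-0.8 -0.8 -0. ] [ 0.16 -0.14  0.79] w 0.0202 23.814017032273114 tau6 -0.12
```

Emit:
drive_tool:
  targets:
    - {"hand": -0.53,"linear": [0,0,0],"rotation": [0,0,0.015]}
    - {"hand": -0.53,"linear": [0,0,0],"rotation": [0,0,0.015]}

```text
time_s: 31.05
eef_pos: [0.5423, 0.0289, 0.1232]
ee_rot: [0.001, -0.378, 0.926, -0.0]
force: [0.1, 1.7, 0.3]
width: 0.0204
grip_force: 34.5
```

```bash
python3 st.py
```

```text
t 31.05 q6 -65.2 yaw -135.6 [0.5423 0.0289 0.1232] F tool [-1.3  1.1 -0.3] [0.42 0.08 1.14] w 0.0204 34.48641534894705 tau6 -0.44
```

Torque has risen steeply to 1.1 N m, which is the firm stop. I'll release, withdraw and verify.

Emit:
drive_tool:
  targets:
    - {"hand": -0.53,"linear": [0,0,0],"rotation": [0,0,-0.035]}
    - {"hand": -0.3,"linear": [0,0,0],"rotation": [0,0,-0.02]}
    - {"hand": -0.2,"linear": [0,0,0],"rotation": [0,0,0]}
    - {"hand": -0.2,"linear": [0,0,-0.4],"rotation": [0,0,0]}
    - {"hand": -0.2,"linear": [0,0,-1],"rotation": [0,0,0]}
    - {"hand": -0.2,"linear": [0,0,-1],"rotation": [0,0,0]}

```text
time_s: 31.55
eef_pos: [0.5408, 0.0282, 0.1946]
ee_rot: [-0.001, -0.455, 0.89, 0.0]
force: [1.0, -0.4, 1.5]
width: 0.034
grip_force: 0.0
```

Emit:
drive_tool:
  targets:
    - {"hand": -0.2,"linear": [0.7,0.7,0],"rotation": [0,0,0]}
    - {"hand": -0.2,"linear": [0.7,0.7,0],"rotation": [0,0,0]}
    - {"hand": -0.2,"linear": [0.7,0.7,0],"rotation": [0,0,0]}
    - {"hand": -0.2,"linear": [0.7,0.7,0],"rotation": [0,0,0]}
    - {"hand": -0.2,"linear": [0,0,0],"rotation": [0,0,0]}
    - {"hand": -0.2,"linear": [0,0,0],"rotation": [0,0,0]}

```text
time_s: 32.05
eef_pos: [0.4238, 0.009, 0.1953]
ee_rot: [0.002, -0.456, 0.89, -0.0]
force: [0.1, -0.1, 0.2]
width: 0.0343
grip_force: 0.0
```

```bash
python3 st.py; python3 fit.py 16 66; python3 -c "
from fit import *
d=np.load('pics/t16.png.npz')
i=cv2.imread('pics/t16.png').astype(int);j=cv2.imread('pics/top0.png').astype(int)
D=np.abs(i-j).sum(2)
for n,(u,v) in dict(cart=(177,251),brk=(167,173),span=(438,262)).items(): print(n,D[v-28:v+28,u-22:u+22].mean().round(1),D[v-28:v+28,u-22:u+22].max())
"
```

```text
t 32.05 q6 -58.4 yaw -125.8 [0.4238 0.009  0.1953] F tool [ 0.1 -0.1 -0.2] [ 0.03 -0.09  0.01] w 0.0343 0.0 tau6 -0.05
['t16', 's16', 'w16'] [0.5437 0.0295 0.1355] tilt rv [ 2.5 -0.7] yaw 58.0 cost -212.4
['t16', 's16'] [0.5455 0.0317 0.1342] tilt rv [-2.8  0.8] yaw 60.4 cost -155.5
cart 15.3 96
brk 15.5 42
span 28.2 182
```

The lid is at yaw 58°, about 35° from the hose port, so the pip is roughly 41 mm to the port side. Its flat top is at 0.1355, where 0.135 is fully home. I'm handing it in.

```bash
python3 -c "
from workcell import ctrl
print(ctrl.sign_off())"
```

```text
the job is handed in; nothing more can be done
None
```

The lid was turned back about 112° until it dropped level, then screwed forward to a firm stop (about 1.1 N m) and released. The job was handed in at 32 s with no verdict returned; the last measurement put the lid fully home with the pip on the hose-port side, but its tilt reading (about 2.6°) was too noisy to confirm level within 0.02 rad.

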